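# Change the optics rail over to the alignment plate

### The job

Change the optics rail over to its alignment plate: pull the keeper at the mouth of the T-slot fully open, slide every lens carrier along the slot and out at its open end, and stand them all upright in the grey tray. Then slide the alignment plate into the empty slot until its nose is fully home against the closed end, and push the keeper fully shut again. Leave the other things on the bench where they are.

Things in the scene. Friction and masses are not known exactly. Their poses are not given: they have to be found in the camera images.
- rail: aluminium optics rail, fixed, 395 x 80 mm. Origin on the table under the middle of its T-slot; x along the slot towards its open mouth, y across, z up. Slot from the closed end (x = -130 mm) to the mouth (x = +130 mm): floor 15 mm above the table, 54 mm wide, 9.5 mm high under two 8 mm lips (top 32.5 mm above the table) with a 24 mm opening between. Feet come out only past the mouth
- bay (a point): middle of the open loading bay before the slot's mouth, on its floor, 15 mm above the table, at x = 190 mm, y = 0 of the rail. The bay's floor goes on level with the slot floor from x = 130 to 250 mm, without lips; from x = 150 to 249 mm low side guides (top 23 mm above the table) narrow from 67 mm apart at the outer end to 54 mm and lead into the slot
- keeper (a joint): steel keeper bar, 10 mm thick, that slides across the mouth at x = 138.5 mm of the rail, 16.5 to 40.5 mm above the table. 0 = fully shut (its end 20 mm past the slot's middle, barring the slot), 0.065 m = fully open (its end 45 mm clear of the middle). It opens towards the rail's -y, stays where it is left, takes about 2 N
- keeper_grip (a point): middle of the keeper's black grip, an upright post 20 x 20 mm, 42 mm tall, top 82.5 mm above the table, its sides parallel to the rail's axes. This point is 62 mm above the table, at y = -70 mm of the rail when shut and -135 mm when open. A bracket 15 mm high lies under the bar
- carrier0_center (a point): lens carrier, 68 mm tall, 0.25 kg, one of up to four alike (absent ones: None from the start): steel foot 48 (x) x 50 (y) x 7 mm, 20 mm square stem, black body with a round lens, 24 (x) x 34 mm (y), 22 to 68 mm above the underside. This point: centre of the black body, 45 mm above the underside; 60 mm above the table in the slot, where it starts with x along the slot. Grip it across y
- carrier1_center (a point): lens carrier, 68 mm tall, 0.25 kg, one of up to four alike (absent ones: None from the start): steel foot 48 (x) x 50 (y) x 7 mm, 20 mm square stem, black body with a round lens, 24 (x) x 34 mm (y), 22 to 68 mm above the underside. This point: centre of the black body, 45 mm above the underside; 60 mm above the table in the slot, where it starts with x along the slot. Grip it across y
- carrier2_center (a point): lens carrier, 68 mm tall, 0.25 kg, one of up to four alike (absent ones: None from the start): steel foot 48 (x) x 50 (y) x 7 mm, 20 mm square stem, black body with a round lens, 24 (x) x 34 mm (y), 22 to 68 mm above the underside. This point: centre of the black body, 45 mm above the underside; 60 mm above the table in the slot, where it starts with x along the slot. Grip it across y
- carrier3_center (a point): lens carrier, 68 mm tall, 0.25 kg, one of up to four alike (absent ones: None from the start): steel foot 48 (x) x 50 (y) x 7 mm, 20 mm square stem, black body with a round lens, 24 (x) x 34 mm (y), 22 to 68 mm above the underside. This point: centre of the black body, 45 mm above the underside; 60 mm above the table in the slot, where it starts with x along the slot. Grip it across y
- plate_center (a point): alignment plate, 0.3 kg: flat steel slab 180 (x) x 51 (y) x 7 mm with white ruled fields and at its middle an upright black tab 30 (x) x 14 mm (y), 7 to 57 mm above the underside. This point is on the tab, 43 mm above the underside, mid-slab. Either end may go first. Starts flat on the table, tab up. Fully home it is at x = -40 mm, y = 0, 58 mm up in the rail's frame
- tray: grey open tray, fixed, 300 mm (x) x 110 mm (y) x 20 mm tall, walls and floor 5 mm, inside 290 x 100 mm. Origin on the table under its middle. It lies beside the rail, its x nearly along the slot. A carrier standing in it has its centre point 50 mm above the table
- spanner_grip (a point): bystander: spanner 140 mm long lying on the table; leave it alone
- lens_cap: bystander: black round lens cap, 56 mm wide, 16 mm tall; leave it alone
- driver_grip (a point): bystander: screwdriver 170 mm long lying on the table; leave it alone
- wash_bottle: bystander: white bottle 64 mm wide, 150 mm tall; leave it alone
- lens_jar: bystander: glass jar 56 mm wide, 70 mm tall; leave it alone
- slide_box: bystander: blue slide box 90 x 120 x 35 mm; leave it alone
Things that resemble listed ones, but are neither listed nor needed, are in the scene too. Leave any pink or purple look-alike of the part that bears carrier0_center alone.

How it is judged:
On the way, in this order (a step that is already met when the one before it is completed fails the run):
1. the keeper is pulled fully open (value of joint keeper above 0.055 m), for 0.2 s.
2. every carrier stands upright in the tray (x of carrier0_center in the frame of tray between -0.145 and 0.145 m and y of carrier0_center in the frame of tray between -0.05 and 0.05 m and height (world z) of each of carrier0_center, carrier1_center, carrier2_center, carrier3_center below 0.056 m and angle between each of carrier0_center, carrier1_center, carrier2_center, carrier3_center's own z axis and vertical below 0.12 rad and linear speed of each of carrier0, carrier1, carrier2, carrier3 below 0.05 m/s and x of carrier1_center in the frame of tray between -0.145 and 0.145 m and y of carrier1_center in the frame of tray between -0.05 and 0.05 m and x of carrier2_center in the frame of tray between -0.145 and 0.145 m and y of carrier2_center in the frame of tray between -0.05 and 0.05 m and x of carrier3_center in the frame of tray between -0.145 and 0.145 m and y of carrier3_center in the frame of tray between -0.05 and 0.05 m), for 0.2 s.
3. the plate is fully home in the slot (x of plate_center in the frame of rail below -0.033 m and y of plate_center in the frame of rail between -0.006 and 0.006 m and z of plate_center in the frame of rail between 0.052 and 0.066 m and angle between the x axis of plate_center and the x axis of rail, either way round below 0.06 rad and linear speed of plate below 0.05 m/s), for 0.2 s.
At the end, for the whole second after the job is handed in: Every carrier present stands upright (within 0.12 rad) and at rest on the floor of the tray; the plate lies in the slot with its nose within 7 mm of the closed end; the keeper is shut to within 7 mm (all of step 2 and all of step 3 and value of joint keeper below 0.007 m); the robot touches nothing.
It fails at once if a bystander is moved more than 50 mm (distance of any of spanner_grip, lens_cap, driver_grip, wash_bottle, lens_jar, slide_box from where it was at the start of the episode above 0.05 m).
Of carrier0, carrier1, carrier2, carrier3 only 2 to 4 are there at a start; the rules pass over those that are not, and their reading is None.
At some moment in a run one of plate may be knocked a few centimetres aside while the robot is not near it.
Once in a run the grip may slacken for a moment while it holds something.
It also fails if it takes over 210 s, if anything falls off the work surface, if the arm or the gripper's body presses on something with over 40 N, if the wrist force passes 120 N, or if a joint passes its speed limit or range.

### The arm

A 6-joint arm with a two-finger parallel gripper is mounted at the origin on the work surface. World frame = base frame: x ahead of the robot, y to its left, z up, the work surface at z = 0. Lengths are in m, angles in rad, forces in N, time in s.
With the tool pointing down it reaches from about 0.275 to 0.875 m from the base axis. Payload 12.5 kg.
Tool frame: the origin (TCP) lies at the very end of the fingers, on their centre line; the grasp point (between the pads) lies 19 mm behind it (manip.grip_point_offset is the distance from the TCP to the grasp point, in m); z points along the fingers, y is the line along which they close (so a half turn about z gives the same grasp; the last joint's range is limited). The gripper opens to 85 mm and grips with 20 to 120 N. Pads are 22 mm wide; open, the fingers measure 114 mm over their backs; the gripper's body (76 mm by 85 mm) begins 54 mm behind the grasp point. The pads swing forward as they close: fully open they stand 13 mm farther back than shut.
Start: joints at [1.051, 0.351, 1.652, -0, 1.139, -0.085], TCP at [0.232, 0.499, 0.231] pointing down, gripper open.
Joint ranges: [-2.75, 2.75], [-0.79, 2.1], [0.01, 2.65], [-1.57, 4.71], [0.07, 3.14], [-2.87, 2.87]. Speed limits (rad/s): [2.22, 2.22, 2.79, 3.14, 3.14, 3.14].

### API

Orientations are given as a 3x3 rotation matrix whose columns are the frame's x, y, z axes.
In Python, from rig import manip gives the robot as it stands.
- The arm moves only by the tool step_arm, never from a script. Its argument "increments" is a list of rows, each an object with "translation": the shift along the tool's x, y, z normalised to -1 to 1, where 1 is 0.02 m, a list of three; "dr": the turn, a rotation vector about the tool's x, y, z normalised to -1 to 1, where 1 is 4 degrees, a list of three; "grip": the gripper command: -1 is shut, 1 is fully open, values between are in proportion. A call has 1 to 8 rows; each row shifts and turns the commanded pose from where the row before left it, along the tool's axes as they then stand; what a row does not reach is not made up. A row lasts 1/8 s, in which the tool goes at most 62.5 mm and 10.7 degrees, less where a joint would pass 70% of its speed; a pose out of reach is approached as far as the arm can. A call with a number of a shift or a turn outside -1 to 1 is refused whole. A call with a gripper value outside its range is refused whole. The fingers move at their own pace and stop on an object; "force" is the grip in N (left out, the last holds). Time passes only in rows, so rows that do not move let the fingers close. It gives the time, the measured TCP pose, the force, the opening and the grip force at its end, in the units of the state.
- manip.get_state(): the state, without advancing time (a new reading comes with each control period).
- manip.read_camera(name): name is "scene" or "top"; returns a dict with "image" (384x512x3 uint8, red, green, blue), "mtx" (3x3 intrinsics, pixels), "distortion" ([k1, k2, p1, p2, k3] as OpenCV has them; the pictures are not rectified), "cam_to_world" (4x4, takes a point from camera to world coordinates). Camera axes: x right, y down, z forward; pixel columns grow to the right and rows downward; lengths in m; the calibration is good to about 2 mm. A picture is of the moment at which its call begins. There is no depth.
- manip.finish_job(): hands the job in; it is judged then, once.
The state is a dict: "time": time; "joint_pos": joint angles; "dq": joint speeds; "effort": joint torques, N m; "ee_pos": TCP position; "tcp_rot": TCP orientation; "contact_force": force on the tool from outside, world axes, zero at the start; "moment": the same for the moment, N m; "opening": finger opening in m; "grasp_force": force on a finger pad.
Only numpy, scipy, OpenCV 4.12 (cv2) and the standard library are available. Lean on these libraries where they do the work, as an engineer would, in place of code of your own. Each camera call takes 0.05 s, during which the arm holds its last target. There are 200 camera calls.

## Working session

There is one attempt and no reset: what is moved stays moved. The work goes in short steps, Python scripts to look and compute and a tool call to move; the robot and the scene stay as the last step left them, time stands still between calls to the robot, and variables do not carry over. Pictures are saved under pics/ and viewed, at most 14 in all, crops included, and the job is handed in when it is done.

Besides the shell and the picture viewer there is one more tool, called after "Request:" as name([rows], argument=value, ...), one row to a line, values as JSON. step_arm: Moves the arm, as the interface text tells. Scaled input: -1 to 1 covers 0.02 m each way for a shift and 4 degrees each way for a turn. Its arguments: {"type":"object","properties":{"increments":{"type":"array"},"force":{"type":"number"}},"required":["increments"]}

```bash
mkdir -p pics; cat > h.py <<'E'
import numpy as np, cv2
from rig import manip
def shot(cam,name=None):
    d=manip.read_camera(cam)
    if name: cv2.imwrite(f'pics/{name}.png',d['image'][:,:,::-1])
    return d
def cast(d,uv,z):
    uv=np.array(uv,float).reshape(-1,1,2)
    n=cv2.undistortPoints(uv,np.array(d['mtx']),np.array(d['distortion'])).reshape(-1,2)
    T=np.array(d['cam_to_world']); r=np.c_[n,np.ones(len(n))]@T[:3,:3].T; o=T[:3,3]
    return o+r*((z-o[2])/r[:,2])[:,None]
def proj(d,P):
    T=np.linalg.inv(np.array(d['cam_to_world']))
    return cv2.projectPoints(np.array(P,float).reshape(-1,1,3),cv2.Rodrigues(T[:3,:3])[0],T[:3,3],np.array(d['mtx']),np.array(d['distortion']))[0].reshape(-1,2)
E
python3 - <<'E'
from h import *
for c in('top','scene'):
    d=shot(c); im=d['image'][:,:,::-1]
    cv2.imwrite(f'pics/{c}0.png',cv2.resize(im,(800,600),interpolation=cv2.INTER_CUBIC)); print(c,np.array(d['cam_to_world']).round(3),np.array(d['mtx']).round(1))
s=manip.get_state();print(s['tcp_rot'],s['ee_pos'],s['time'],s['opening'])
E
```

```text
top [[-2.700e-02 -9.970e-01  7.300e-02  4.020e-01]
 [-1.000e+00  2.700e-02 -5.000e-03  1.000e-03]
 [ 3.000e-03 -7.400e-02 -9.970e-01  1.424e+00]
 [ 0.000e+00  0.000e+00  0.000e+00  1.000e+00]] [[421.    0.  256.2]
 [  0.  421.  188.6]
 [  0.    0.    1. ]]
scene [[-0.651  0.651 -0.389  0.996]
 [ 0.759  0.563 -0.327  0.438]
 [ 0.006 -0.509 -0.861  1.184]
 [ 0.     0.     0.     1.   ]] [[469.    0.  261.3]
 [  0.  469.  190.7]
 [  0.    0.    1. ]]
[[-9.06964079e-01  4.21207650e-01 -5.24897633e-04]
 [ 4.21207968e-01  9.06963613e-01 -9.23334017e-04]
 [ 8.71477028e-05 -1.05852185e-03 -9.99999436e-01]] [0.23149667 0.49858993 0.23081788] 0.1 0.08519943697215415
```

View pics/top0.png

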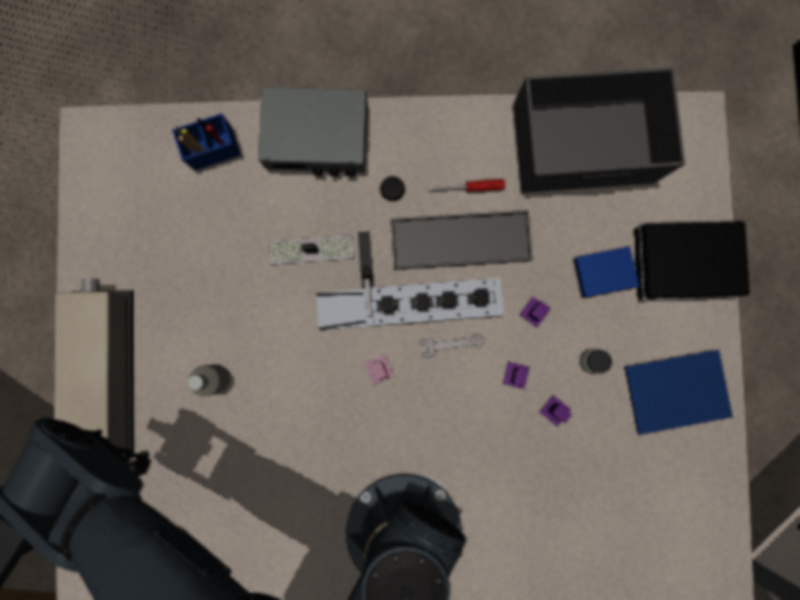

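View pics/scene0.png

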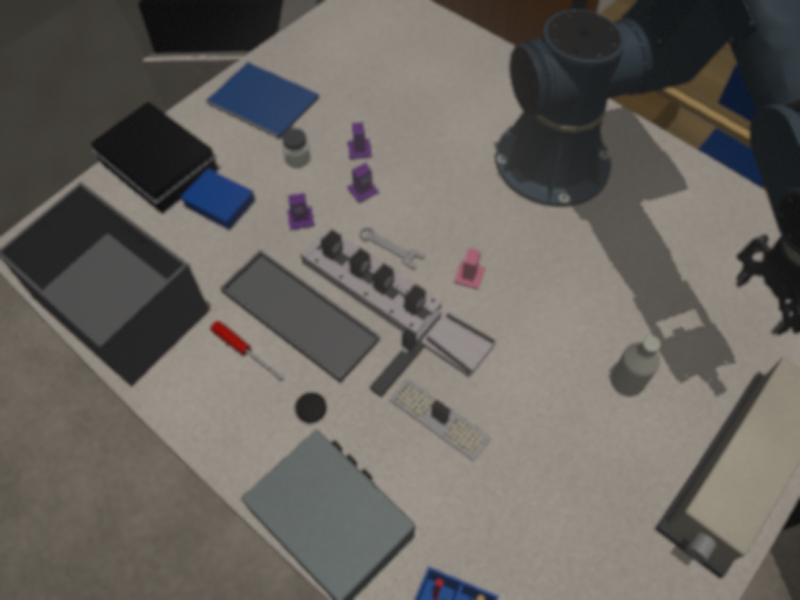

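The top view (800x600 px) shows the rail at (317–503, 280–328), with its mouth to the left. Four black carriers stand in the slot at about (388,303), (422,301), (448,299) and (481,297). The keeper grip and bracket are near (366,260), the tray is at (392–530, 212–268) and the plate at (270–354, 235–265). Purple look-alikes are at (535,311), (516,375) and (556,410), with a pink one at (378,370). The carriers meant are the black ones in the slot. I'll confirm that with an enlarged crop and measure.

```bash
python3 - <<'E'
from h import *
d=shot('top'); im=d['image'][:,:,::-1]
c=im[130:215,165:345]; cv2.imwrite('pics/crop1.png',cv2.resize(c,None,fx=4.4,fy=4.4,interpolation=cv2.INTER_CUBIC))
hsv=cv2.cvtColor(im,cv2.COLOR_BGR2HSV); g=hsv[:,:,2]
def comps(m,lo,z,tag):
    m=m.astype(np.uint8); n,l,st,ce=cv2.connectedComponentsWithStats(m)
    for i in range(1,n):
        x,y,w,h,a=st[i]
        if a>=lo and 160<ce[i][0]<350 and 125<ce[i][1]<220:
            cs,_=cv2.findContours((l==i).astype(np.uint8),cv2.RETR_EXTERNAL,cv2.CHAIN_APPROX_NONE)
            r=cv2.minAreaRect(max(cs,key=len)); W=cast(d,cv2.boxPoints(r),z)
            P=cast(d,[ce[i]],z)[0]
            print(tag,a,ce[i].round(1),P[:2].round(4),'sides',np.linalg.norm(W[0]-W[1]).round(3),np.linalg.norm(W[1]-W[2]).round(3),'box ctr',W.mean(0)[:2].round(4),'e',(W[1]-W[0])[:2].round(3))
comps(g<45,20,.083,'dark')
b=im.astype(int); 
comps((g>30)&(g<100)&(hsv[:,:,1]<40),300,.02,'grey')
comps((b[:,:,0]>b[:,:,2]-2)&(g>130),100,.0325,'alu')
comps((b[:,:,1]>b[:,:,2]+0)&(g>110),100,.007,'plate')
print(im[150,270],im[120,230],im[180,240],im[195,240],im[160,200],im[159,230])
E
```

```text
dark 36 [198.1 158.9] [0.6012 0.1779] sides 0.026 0.013 box ctr [0.6011 0.1781] e [-0.001 -0.026]
dark 48 [234.4 173.9] [0.55   0.0624] sides 0.016 0.032 box ctr [0.5495 0.062 ] e [-0.    -0.016]
dark 82 [306.6 190.2] [ 0.4914 -0.1671] sides 0.032 0.026 box ctr [ 0.492  -0.1651] e [-0.001 -0.032]
dark 63 [270.4 193. ] [ 0.4854 -0.051 ] sides 0.022 0.026 box ctr [ 0.4855 -0.0514] e [-0.001 -0.022]
dark 67 [286.8 192.1] [ 0.4869 -0.1035] sides 0.026 0.026 box ctr [ 0.4872 -0.1042] e [-0.001 -0.026]
dark 66 [248.  195.1] [0.4808 0.0206] sides 0.026 0.028 box ctr [0.4813 0.0201] e [ 0.014 -0.022]
grey 2925 [294.8 153.4] [ 0.6207 -0.1396] sides 0.3 0.113 box ctr [ 0.6207 -0.1406] e [ 0.01 -0.3 ]
alu 1717 [259.5 194.4] [ 0.485  -0.0168] sides 0.391 0.078 box ctr [ 0.4863 -0.0248] e [ 0.022 -0.39 ]
plate 126 [213.9 158.4] [0.6129 0.1341] sides 0.052 0.031 box ctr [0.6139 0.1328] e [ 0.004 -0.052]
plate 126 [182.7 161.2] [0.6064 0.2402] sides 0.048 0.034 box ctr [0.6069 0.2392] e [-0.001 -0.048]
plate 1752 [260.5 194.7] [ 0.4854 -0.0205] sides 0.394 0.079 box ctr [ 0.4875 -0.025 ] e [ 0.016 -0.394]
[80 82 87] [122 132 143] [106 113 124] [134 130 128] [11 11 12] [65 68 73]
```

View pics/crop1.png

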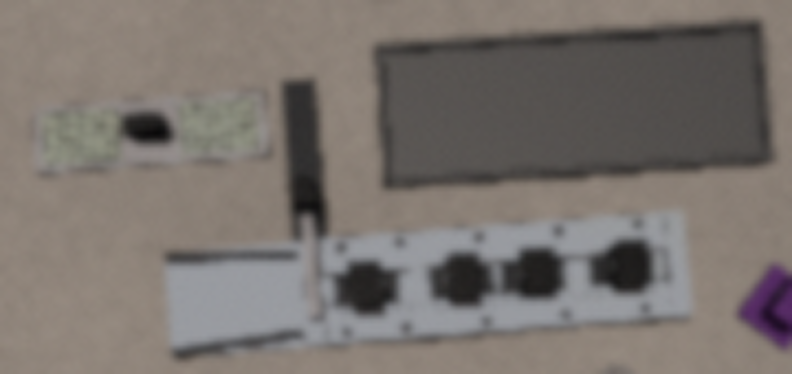

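The crop confirms it: the four black bodies stand in the slot at crop px (365,287), (462,278), (535,272) and (623,265). They fit because they are black and on the rail; the purple and pink ones stand loose on the table.

Estimates: rail origin about (0.488, -0.0785) with x axis (-0.052, 0.9986), keeper grip about (0.551, 0.0635), tray centre (0.621, -0.140). I'll rotate the tool to line up with the rail first.

Request:
step_arm([
  {"translation": [0,0,0],"dr": [0,0,1],"grip": 1},
  {"translation": [0,0,0],"dr": [0,0,1],"grip": 1},
  {"translation": [0,0,0],"dr": [0,0,1],"grip": 1},
  {"translation": [0,0,0],"dr": [0,0,1],"grip": 1},
  {"translation": [0,0,0],"dr": [0,0,1],"grip": 1},
  {"translation": [0,0,0],"dr": [0,0,1],"grip": 1},
  {"translation": [0,0,0],"dr": [0,0,1],"grip": 1},
  {"translation": [0,0,0],"dr": [0,0,1],"grip": 1},
], force=40)

```text
time: 1.15
ee_pos: [0.2316, 0.4987, 0.2311]
tcp_rot: [[-0.544, 0.839, -0.0], [0.839, 0.544, -0.0], [-0.0, -0.0, -1.0]]
contact_force: [0.6, -1.1, -0.5]
opening: 0.0853
grasp_force: 0.0
```

Request:
step_arm([
  {"translation": [0,0,0],"dr": [0,0,1],"grip": 1},
  {"translation": [0,0,0],"dr": [0,0,1],"grip": 1},
  {"translation": [0,0,0],"dr": [0,0,1],"grip": 1},
  {"translation": [0,0,0],"dr": [0,0,1],"grip": 1},
  {"translation": [0,0,0],"dr": [0,0,1],"grip": 1},
  {"translation": [0,0,0],"dr": [0,0,1],"grip": 1},
  {"translation": [0,0,0],"dr": [0,0,1],"grip": 1},
  {"translation": [0,0,0],"dr": [0,0,0.5],"grip": 1},
])

```text
time: 2.15
ee_pos: [0.2316, 0.4987, 0.2311]
tcp_rot: [[-0.053, 0.999, -0.0], [0.999, 0.053, -0.0], [-0.0, -0.0, -1.0]]
contact_force: [-0.4, 0.3, -0.3]
opening: 0.0852
grasp_force: 0.0
```

Request:
step_arm([
  {"translation": [-1,0.65,0],"dr": [0,0,0],"grip": 1},
  {"translation": [-1,0.65,0],"dr": [0,0,0],"grip": 1},
  {"translation": [-1,0.65,0],"dr": [0,0,0],"grip": 1},
  {"translation": [-1,0.65,0],"dr": [0,0,0],"grip": 1},
  {"translation": [-1,0.65,0],"dr": [0,0,0],"grip": 1},
  {"translation": [-1,0.65,0],"dr": [0,0,0],"grip": 1},
  {"translation": [-1,0.65,0],"dr": [0,0,0],"grip": 1},
  {"translation": [-1,0.65,0],"dr": [0,0,0],"grip": 1},
])

```text
time: 3.15
ee_pos: [0.3445, 0.344, 0.2312]
tcp_rot: [[-0.054, 0.999, -0.0], [0.999, 0.054, -0.0], [-0.0, -0.0, -1.0]]
contact_force: [0.2, 0.7, 0.9]
opening: 0.0853
grasp_force: 0.0
```

Request:
step_arm([
  {"translation": [-1,0.65,0],"dr": [0,0,0],"grip": 1},
  {"translation": [-1,0.65,0],"dr": [0,0,0],"grip": 1},
  {"translation": [-1,0.65,0],"dr": [0,0,0],"grip": 1},
  {"translation": [-1,0.65,0],"dr": [0,0,0],"grip": 1},
  {"translation": [-1,0.65,0],"dr": [0,0,0],"grip": 1},
  {"translation": [-1,0.65,0],"dr": [0,0,0],"grip": 1},
  {"translation": [-1,0.65,0],"dr": [0,0,0],"grip": 1},
  {"translation": [-1,0.65,0],"dr": [0,0,0],"grip": 1},
])

```text
time: 4.15
ee_pos: [0.457, 0.1898, 0.2313]
tcp_rot: [[-0.054, 0.999, -0.0], [0.999, 0.054, -0.0], [-0.0, -0.0, -1.0]]
contact_force: [-0.2, 0.3, -0.5]
opening: 0.0855
grasp_force: 0.0
```

Request:
step_arm([
  {"translation": [-1,0.6,0],"dr": [0,0,0],"grip": 1},
  {"translation": [-1,0.6,0],"dr": [0,0,0],"grip": 1},
  {"translation": [-1,0.6,0],"dr": [0,0,0],"grip": 1},
  {"translation": [-1,0.6,0],"dr": [0,0,0],"grip": 1},
  {"translation": [-1,0.6,0],"dr": [0,0,0],"grip": 1},
  {"translation": [-0.8,0.6,0],"dr": [0,0,0],"grip": 1},
  {"translation": [0,0,0],"dr": [0,0,0],"grip": 1},
  {"translation": [0,0,0],"dr": [0,0,0],"grip": 1},
])

```text
time: 5.15
ee_pos: [0.5344, 0.0789, 0.2312]
tcp_rot: [[-0.054, 0.999, -0.0], [0.999, 0.054, 0.0], [0.0, -0.0, -1.0]]
contact_force: [0.7, -1.0, 0.1]
opening: 0.0854
grasp_force: 0.0
```

Request:
step_arm([
  {"translation": [-0.8,0.8,1],"dr": [0,0,0],"grip": 1},
  {"translation": [0,0,1],"dr": [0,0,0],"grip": 1},
  {"translation": [0,0,1],"dr": [0,0,0],"grip": 1},
  {"translation": [0,0,1],"dr": [0,0,0],"grip": 1},
  {"translation": [0,0,1],"dr": [0,0,0],"grip": 1},
  {"translation": [0,0,0.5],"dr": [0,0,0],"grip": 1},
  {"translation": [0,0,0],"dr": [0,0,0],"grip": 1},
])

```text
time: 6.02
ee_pos: [0.5512, 0.0638, 0.1211]
tcp_rot: [[-0.054, 0.999, -0.001], [0.999, 0.054, 0.0], [0.0, -0.001, -1.0]]
contact_force: [-0.3, -0.4, 0.3]
opening: 0.0856
grasp_force: 0.0
```

```bash
python3 - <<'E'
from h import *
d=shot('scene'); im=d['image'][:,:,::-1]; s=manip.get_state(); print(s['ee_pos'])
g=proj(d,[s['ee_pos'],[.551,.0635,.0825]]).round(1);print(g)
u,v=g[0].astype(int); c=im[v-60:v+60,u-80:u+80]; cv2.imwrite('pics/crop2.png',cv2.resize(c,None,fx=5,fy=5,interpolation=cv2.INTER_CUBIC)); print(u,v)
E
```

```text
[0.55163792 0.06370452 0.12168281]
[[260.7 206.3]
 [260.7 213.2]]
260 206
```

View pics/crop2.png

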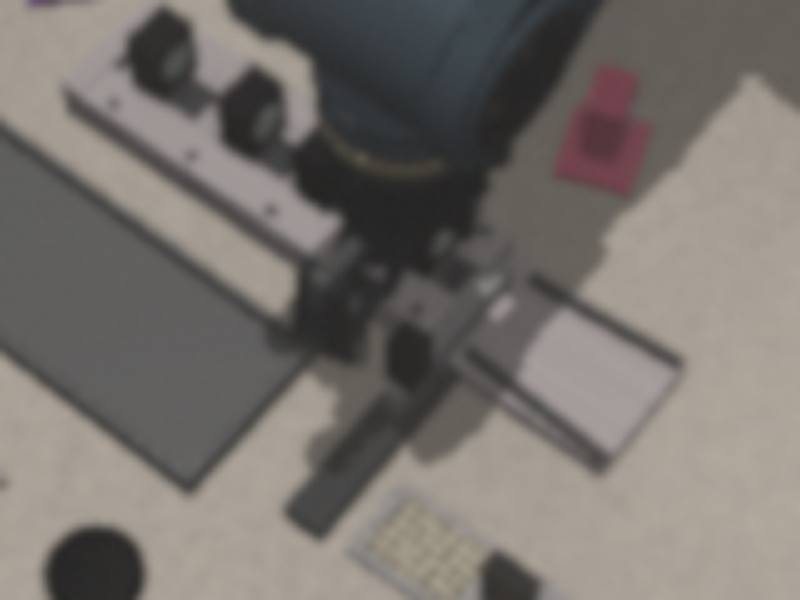

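The crop shows the black grip post at crop px (410,350), right under the open fingers and matching the projected point (403,336). I'll descend and grip.

Request:
step_arm([
  {"translation": [0,0,0.9],"dr": [0,0,0],"grip": 1},
  {"translation": [0,0,0.9],"dr": [0,0,0],"grip": 1},
  {"translation": [0,0,0.9],"dr": [0,0,0],"grip": 1},
  {"translation": [0,0,0.75],"dr": [0,0,0],"grip": 1},
  {"translation": [0,0,0],"dr": [0,0,0],"grip": -1},
  {"translation": [0,0,0],"dr": [0,0,0],"grip": -1},
  {"translation": [0,0,0],"dr": [0,0,0],"grip": -1},
  {"translation": [0,0,0],"dr": [0,0,0],"grip": -1},
], force=40)

```text
time: 7.08
ee_pos: [0.5519, 0.0634, 0.0529]
tcp_rot: [[-0.054, 0.999, 0.001], [0.999, 0.054, 0.0], [-0.0, 0.001, -1.0]]
contact_force: [-1.1, -0.3, 2.6]
opening: 0.0193
grasp_force: 41.9
```

Request:
step_arm([
  {"translation": [0,0.5,0],"dr": [0,0,0],"grip": -1},
  {"translation": [0,0.6,0],"dr": [0,0,0],"grip": -1},
  {"translation": [0,0.6,0],"dr": [0,0,0],"grip": -1},
  {"translation": [0,0.6,0],"dr": [0,0,0],"grip": -1},
  {"translation": [0,0.5,0],"dr": [0,0,0],"grip": -1},
  {"translation": [0,0.4,0],"dr": [0,0,0],"grip": -1},
  {"translation": [0,0,0],"dr": [0,0,0],"grip": -1},
  {"translation": [0,0,0],"dr": [0,0,0],"grip": -1},
])

```text
time: 8.07
ee_pos: [0.6145, 0.0668, 0.0528]
tcp_rot: [[-0.054, 0.999, -0.003], [0.999, 0.054, -0.0], [-0.0, -0.003, -1.0]]
contact_force: [-11.1, -1.1, 11.5]
opening: 0.0193
grasp_force: 43.6
```

Request:
step_arm([
  {"translation": [0,0,0],"dr": [0,0,0],"grip": 0.3},
  {"translation": [0,0,0],"dr": [0,0,0],"grip": 0.3},
  {"translation": [0,0,-1],"dr": [0,0,0],"grip": 0.5},
  {"translation": [0,0,-1],"dr": [0,0,0],"grip": 0.5},
  {"translation": [0,0,-1],"dr": [0,0,0],"grip": 0.5},
  {"translation": [0,-0.5,-1],"dr": [0,0,0],"grip": 0.5},
  {"translation": [0,-1,-0.5],"dr": [0,0,0],"grip": 0.5},
  {"translation": [0,-1,0],"dr": [0,0,0],"grip": 0.5},
])

```text
time: 9.07
ee_pos: [0.5656, 0.0642, 0.1445]
tcp_rot: [[-0.054, 0.999, 0.003], [0.999, 0.054, 0.0], [-0.0, 0.003, -1.0]]
contact_force: [-0.4, 0.1, -0.4]
opening: 0.064
grasp_force: 0.0
```

Request:
step_arm([
  {"translation": [-0.5,-1,0],"dr": [0,0,0],"grip": 0.5},
  {"translation": [-0.5,-1,0],"dr": [0,0,0],"grip": 0.5},
  {"translation": [-0.5,-1,0],"dr": [0,0,0],"grip": 0.5},
  {"translation": [-0.5,-1,0],"dr": [0,0,0],"grip": 0.5},
  {"translation": [0,-0.2,0],"dr": [0,0,0],"grip": 0.5},
  {"translation": [0,0,0],"dr": [0,0,0],"grip": 0.5},
  {"translation": [0,0,0],"dr": [0,0,0],"grip": 0.5},
])

```text
time: 9.95
ee_pos: [0.4845, 0.02, 0.1426]
tcp_rot: [[-0.054, 0.999, 0.001], [0.999, 0.054, -0.0], [-0.0, 0.001, -1.0]]
contact_force: [0.9, -0.5, -0.1]
opening: 0.0642
grasp_force: 0.0
```

Request:
step_arm([
  {"translation": [0,0,1],"dr": [0,0,0],"grip": 0.5},
  {"translation": [0,0,1],"dr": [0,0,0],"grip": 0.5},
  {"translation": [0,0,1],"dr": [0,0,0],"grip": 0.5},
  {"translation": [0,0,1],"dr": [0,0,0],"grip": 0.5},
  {"translation": [0,0,0.8],"dr": [0,0,0],"grip": 0.5},
  {"translation": [0,0,0],"dr": [0,0,0],"grip": -1},
  {"translation": [0,0,0],"dr": [0,0,0],"grip": -1},
  {"translation": [0,0,0],"dr": [0,0,0],"grip": -1},
], force=50)

```text
time: 10.95
ee_pos: [0.4837, 0.0198, 0.0467]
tcp_rot: [[-0.054, 0.999, -0.0], [0.999, 0.054, 0.0], [0.0, -0.0, -1.0]]
contact_force: [-2.3, 0.3, -1.1]
opening: 0.0335
grasp_force: 35.0
```

```bash
python3 - <<'E'
from h import *
d=shot('scene'); im=d['image'][:,:,::-1]; s=manip.get_state(); print(s['ee_pos'],s['opening'],s['grasp_force'],s['contact_force'])
u,v=proj(d,[s['ee_pos']])[0].astype(int); c=im[v-60:v+60,u-80:u+80]; cv2.imwrite('pics/crop3.png',cv2.resize(c,None,fx=5,fy=5,interpolation=cv2.INTER_CUBIC)); print(u,v)
E
```

```text
[0.48368619 0.01975773 0.04662766] 0.03372498077489204 34.971764087677 [-2.17258707  0.21458156 -1.13539234]
264 194
```

View pics/crop3.png

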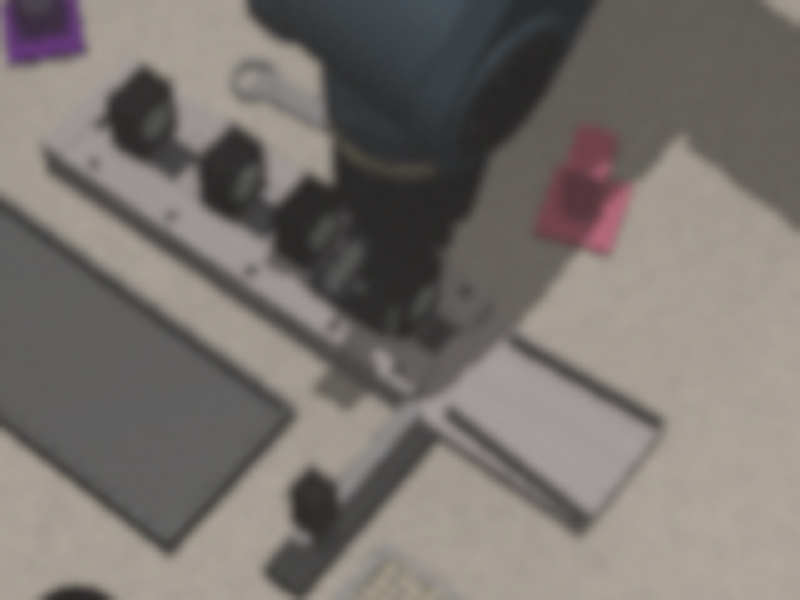

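The keeper is drawn back (grip at crop px (315,500)), the mouth is clear and the first carrier is gripped. I'll slide it out.

Request:
step_arm([
  {"translation": [0.4,0,0],"dr": [0,0,0],"grip": -1},
  {"translation": [0.8,0,0],"dr": [0,0,0],"grip": -1},
  {"translation": [0.8,0,0],"dr": [0,0,0],"grip": -1},
  {"translation": [0.8,0,0],"dr": [0,0,0],"grip": -1},
  {"translation": [0.8,0,0],"dr": [0,0,0],"grip": -1},
  {"translation": [0.8,0,0],"dr": [0,0,0],"grip": -1},
  {"translation": [0,0,0],"dr": [0,0,0],"grip": -1},
  {"translation": [0,0,0],"dr": [0,0,0],"grip": -1},
])

```text
time: 12.0
ee_pos: [0.4792, 0.1077, 0.0464]
tcp_rot: [[-0.055, 0.999, 0.0], [0.999, 0.055, 0.0], [0.0, 0.0, -1.0]]
contact_force: [-0.3, 0.3, -0.1]
opening: -0.0
grasp_force: 0.0
```

The grip came away. I'll lift clear and look.

Request:
step_arm([
  {"translation": [0,0,0],"dr": [0,0,0],"grip": -1},
  {"translation": [0,0,-1],"dr": [0,0,0],"grip": -1},
  {"translation": [0,0,-1],"dr": [0,0,0],"grip": -1},
  {"translation": [0,0,-1],"dr": [0,0,0],"grip": -1},
  {"translation": [0,0,-1],"dr": [0,0,0],"grip": -1},
  {"translation": [0,0,-1],"dr": [0,0,0],"grip": 0.5},
])

```text
time: 12.75
ee_pos: [0.479, 0.1073, 0.147]
tcp_rot: [[-0.053, 0.999, -0.0], [0.999, 0.053, 0.0], [0.0, -0.0, -1.0]]
contact_force: [-0.0, -0.2, -0.6]
opening: 0.017
grasp_force: 0.0
```

```bash
python3 - <<'E'
from h import *
d=shot('scene'); im=d['image'][:,:,::-1]; s=manip.get_state(); print(s['ee_pos'],s['opening'],s['grasp_force'],s['contact_force'])
u,v=264,200; c=im[v-60:v+60,u-80:u+80]; cv2.imwrite('pics/crop4.png',cv2.resize(c,None,fx=5,fy=5,interpolation=cv2.INTER_CUBIC))
E
```

```text
[0.48021692 0.10747672 0.14924126] 0.024503706415516014 0.0 [3.3996053  0.53672683 2.1892513 ]
```

View pics/crop4.png

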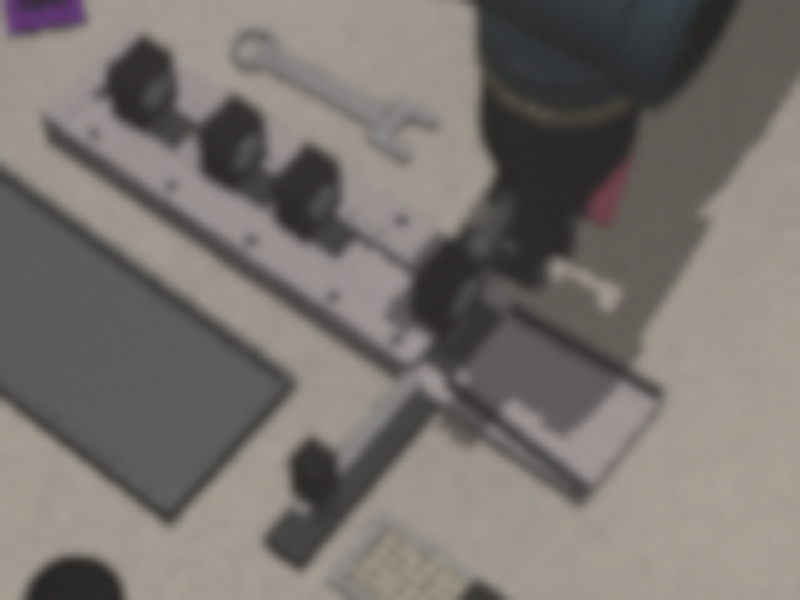

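The carrier still stands upright in the slot near the mouth, at crop px (445,288). Most likely the grip slackened. I'll re-locate it.

```bash
python3 - <<'E'
from h import *
d=shot('scene'); 
# calibrate: carriers 2,3 seen at crop px vs known y
for c in((310,192),(232,142),(140,80),(445,288)):
    print(cast(d,[(184+c[0]/5,140+c[1]/5)],.06)[0].round(4))
E
```

```text
[ 0.4848 -0.048   0.06  ]
[ 0.4887 -0.1042  0.06  ]
[ 0.492  -0.1742  0.06  ]
[0.4829 0.0499 0.06  ]
```

Request:
step_arm([
  {"translation": [-0.95,0,0],"dr": [0,0,0],"grip": 0.5},
  {"translation": [-0.95,0,0],"dr": [0,0,0],"grip": 0.5},
  {"translation": [-0.95,0,0],"dr": [0,0,0],"grip": 0.5},
  {"translation": [0,0,1],"dr": [0,0,0],"grip": 0.5},
  {"translation": [0,0,1],"dr": [0,0,0],"grip": 0.5},
  {"translation": [0,0,1],"dr": [0,0,0],"grip": 0.5},
  {"translation": [0,0,1],"dr": [0,0,0],"grip": 0.5},
  {"translation": [0,0,1],"dr": [0,0,0],"grip": 0.5},
], force=80)

```text
time: 13.85
ee_pos: [0.4817, 0.0505, 0.0448]
tcp_rot: [[-0.054, 0.999, -0.001], [0.999, 0.054, -0.0], [0.0, -0.001, -1.0]]
contact_force: [-0.2, 0.3, 0.3]
opening: 0.0636
grasp_force: 0.0
```

Request:
step_arm([
  {"translation": [0,0,0.2],"dr": [0,0,0],"grip": -1},
  {"translation": [0,0,0],"dr": [0,0,0],"grip": -1},
  {"translation": [0,0,0],"dr": [0,0,0],"grip": -1},
  {"translation": [0,0,0],"dr": [0,0,0],"grip": -1},
  {"translation": [0.3,0,0],"dr": [0,0,0],"grip": -1},
  {"translation": [0.5,0,0],"dr": [0,0,0],"grip": -1},
])

```text
time: 14.6
ee_pos: [0.481, 0.067, 0.0423]
tcp_rot: [[-0.053, 0.999, -0.001], [0.999, 0.053, -0.0], [-0.0, -0.001, -1.0]]
contact_force: [-2.6, -2.2, -3.7]
opening: 0.0327
grasp_force: 79.6
```

Request:
step_arm([
  {"translation": [0.6,0,0],"dr": [0,0,0],"grip": -1},
  {"translation": [0.6,0,0],"dr": [0,0,0],"grip": -1},
  {"translation": [0.6,0,0],"dr": [0,0,0],"grip": -1},
  {"translation": [0.4,0,0],"dr": [0,0,0],"grip": -1},
  {"translation": [0,0,0],"dr": [0,0,0],"grip": -1},
])

```text
time: 15.22
ee_pos: [0.4794, 0.1113, 0.0425]
tcp_rot: [[-0.055, 0.998, 0.001], [0.998, 0.055, 0.0], [0.0, 0.001, -1.0]]
contact_force: [-0.4, -0.6, -3.6]
opening: 0.0332
grasp_force: 79.6
```

Request:
step_arm([
  {"translation": [0,0,-0.5],"dr": [0,0,0],"grip": -1},
  {"translation": [0,0,-1],"dr": [0,0,0],"grip": -1},
  {"translation": [0,0,-1],"dr": [0,0,0],"grip": -1},
  {"translation": [0,0,-1],"dr": [0,0,0],"grip": -1},
  {"translation": [0,0,-1],"dr": [0,0,0],"grip": -1},
  {"translation": [-1,0.35,0],"dr": [0,0,0],"grip": -1},
  {"translation": [-1,0.35,0],"dr": [0,0,0],"grip": -1},
  {"translation": [-1,0.35,0],"dr": [0,0,0],"grip": -1},
])

```text
time: 16.23
ee_pos: [0.5037, 0.0508, 0.1332]
tcp_rot: [[-0.054, 0.999, 0.001], [0.999, 0.054, 0.0], [-0.0, 0.001, -1.0]]
contact_force: [-0.1, -0.0, -2.4]
opening: 0.0334
grasp_force: 80.0
```

Request:
step_arm([
  {"translation": [-1,0.35,0],"dr": [0,0,0],"grip": -1},
  {"translation": [-1,0.35,0],"dr": [0,0,0],"grip": -1},
  {"translation": [-1,0.35,0],"dr": [0,0,0],"grip": -1},
  {"translation": [-1,0.35,0],"dr": [0,0,0],"grip": -1},
  {"translation": [-1,0.35,0],"dr": [0,0,0],"grip": -1},
  {"translation": [-1,0.35,0],"dr": [0,0,0],"grip": -1},
  {"translation": [-1,0.35,0],"dr": [0,0,0],"grip": -1},
  {"translation": [-1,0.35,0],"dr": [0,0,0],"grip": -1},
])

```text
time: 17.23
ee_pos: [0.5682, -0.1063, 0.1322]
tcp_rot: [[-0.054, 0.999, -0.0], [0.999, 0.054, 0.0], [0.0, -0.0, -1.0]]
contact_force: [-1.2, 0.4, -2.6]
opening: 0.0333
grasp_force: 80.0
```

Request:
step_arm([
  {"translation": [-1,0.35,0],"dr": [0,0,0],"grip": -1},
  {"translation": [-1,0.35,0],"dr": [0,0,0],"grip": -1},
  {"translation": [-1,0.35,0],"dr": [0,0,0],"grip": -1},
  {"translation": [-1,0.35,0],"dr": [0,0,0],"grip": -1},
  {"translation": [-1,0.35,0],"dr": [0,0,0],"grip": -1},
  {"translation": [-1,0.35,0],"dr": [0,0,0],"grip": -1},
  {"translation": [-1,0.35,0],"dr": [0,0,0],"grip": -1},
  {"translation": [0,0,0],"dr": [0,0,0],"grip": -1},
])

```text
time: 18.23
ee_pos: [0.6244, -0.2437, 0.132]
tcp_rot: [[-0.053, 0.999, 0.0], [0.999, 0.053, -0.0], [-0.0, 0.0, -1.0]]
contact_force: [-0.5, 0.6, -2.0]
opening: 0.0335
grasp_force: 80.0
```

Request:
step_arm([
  {"translation": [0,0,1],"dr": [0,0,0],"grip": -1},
  {"translation": [0,0,1],"dr": [0,0,0],"grip": -1},
  {"translation": [0,0,1],"dr": [0,0,0],"grip": -1},
  {"translation": [0,0,1],"dr": [0,0,0],"grip": -1},
  {"translation": [0,0,0.5],"dr": [0,0,0],"grip": -1},
  {"translation": [0,0,0.4],"dr": [0,0,0],"grip": -1},
  {"translation": [0,0,0],"dr": [0,0,0],"grip": -1},
])

```text
time: 19.1
ee_pos: [0.6241, -0.2421, 0.034]
tcp_rot: [[-0.054, 0.999, -0.0], [0.999, 0.054, 0.0], [0.0, -0.0, -1.0]]
contact_force: [0.1, 0.2, -3.0]
opening: 0.0332
grasp_force: 80.1
```

Request:
step_arm([
  {"translation": [0,0,0],"dr": [0,0,0],"grip": 0.4},
  {"translation": [0,0,0],"dr": [0,0,0],"grip": 0.4},
  {"translation": [0,0,-0.5],"dr": [0,0,0],"grip": 0.4},
  {"translation": [0,0,-1],"dr": [0,0,0],"grip": 0.4},
  {"translation": [0,0,-1],"dr": [0,0,0],"grip": 0.4},
  {"translation": [0,0,-1],"dr": [0,0,0],"grip": 0.4},
  {"translation": [0,0,-1],"dr": [0,0,0],"grip": 0.4},
  {"translation": [1,-0.65,0],"dr": [0,0,0],"grip": 0.4},
])

```text
time: 20.1
ee_pos: [0.6112, -0.2238, 0.1269]
tcp_rot: [[-0.053, 0.999, 0.004], [0.999, 0.053, -0.002], [-0.002, 0.004, -1.0]]
contact_force: [-0.1, 0.2, -0.4]
opening: 0.0599
grasp_force: 0.0
```

Request:
step_arm([
  {"translation": [1,-0.65,0],"dr": [0,0,0],"grip": 0.4},
  {"translation": [1,-0.65,0],"dr": [0,0,0],"grip": 0.4},
  {"translation": [1,-0.65,0],"dr": [0,0,0],"grip": 0.4},
  {"translation": [1,-0.65,0],"dr": [0,0,0],"grip": 0.4},
  {"translation": [1,-0.65,0],"dr": [0,0,0],"grip": 0.4},
  {"translation": [1,-0.65,0],"dr": [0,0,0],"grip": 0.4},
  {"translation": [1,-0.65,0],"dr": [0,0,0],"grip": 0.4},
  {"translation": [1,-0.6,0],"dr": [0,0,0],"grip": 0.4},
])

```text
time: 21.1
ee_pos: [0.4983, -0.0681, 0.1251]
tcp_rot: [[-0.054, 0.999, 0.001], [0.999, 0.054, -0.0], [-0.0, 0.001, -1.0]]
contact_force: [-0.6, 1.4, 0.2]
opening: 0.0598
grasp_force: 0.0
```

Request:
step_arm([
  {"translation": [0.9,-0.5,0],"dr": [0,0,0],"grip": 0.4},
  {"translation": [0,0,0],"dr": [0,0,0],"grip": 0.4},
])

```text
time: 21.35
ee_pos: [0.4873, -0.0504, 0.1247]
tcp_rot: [[-0.055, 0.998, 0.0], [0.998, 0.055, -0.0], [-0.0, 0.0, -1.0]]
contact_force: [0.5, -0.8, 1.0]
opening: 0.0595
grasp_force: 0.0
```

```bash
python3 - <<'E'
from h import *
d=shot('scene'); im=d['image'][:,:,::-1]
cv2.imwrite('pics/s5.png',cv2.resize(im[110:270,110:330],None,fx=3.6,fy=3.6,interpolation=cv2.INTER_CUBIC))
E
```

```text
(no output)
```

View pics/s5.png

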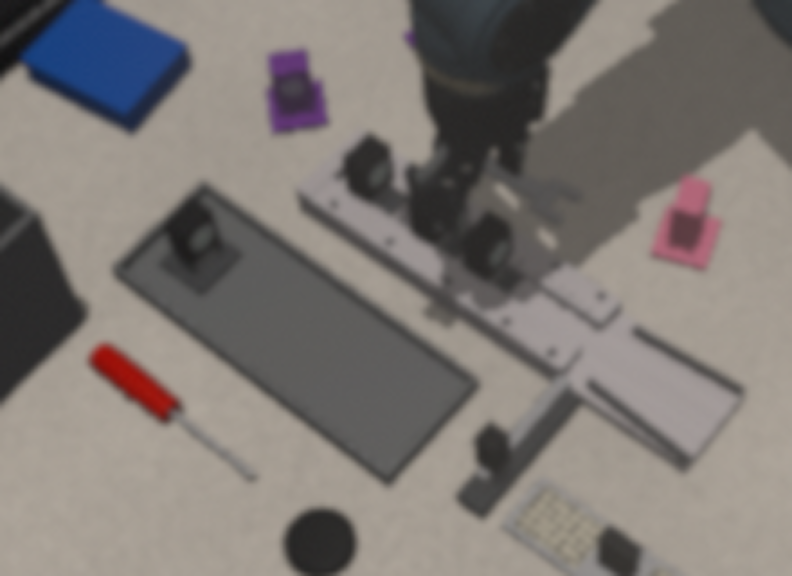

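Carrier one stands in the tray at crop px (195,240). Carrier two is at crop px (488,245), beneath the gripper.

Request:
step_arm([
  {"translation": [0,0,1],"dr": [0,0,0],"grip": 0.4},
  {"translation": [0,0,1],"dr": [0,0,0],"grip": 0.4},
  {"translation": [0,0,1],"dr": [0,0,0],"grip": 0.4},
  {"translation": [0,0,1],"dr": [0,0,0],"grip": 0.4},
  {"translation": [0,0,0],"dr": [0,0,0],"grip": -1},
  {"translation": [0,0,0],"dr": [0,0,0],"grip": -1},
  {"translation": [0,0,0],"dr": [0,0,0],"grip": -1},
  {"translation": [0,0,0],"dr": [0,0,0],"grip": -1},
])

```text
time: 22.4
ee_pos: [0.4875, -0.0514, 0.0447]
tcp_rot: [[-0.054, 0.999, -0.0], [0.999, 0.054, -0.0], [-0.0, -0.0, -1.0]]
contact_force: [-4.1, -2.8, 1.0]
opening: 0.0332
grasp_force: 79.9
```

Request:
step_arm([
  {"translation": [0.4,0,0],"dr": [0,0,0],"grip": -1},
  {"translation": [0.8,0,0],"dr": [0,0,0],"grip": -1},
  {"translation": [0.8,0,0],"dr": [0,0,0],"grip": -1},
  {"translation": [0.8,0,0],"dr": [0,0,0],"grip": -1},
  {"translation": [0.8,0,0],"dr": [0,0,0],"grip": -1},
  {"translation": [0.8,0,0],"dr": [0,0,0],"grip": -1},
  {"translation": [0.8,0,0],"dr": [0,0,0],"grip": -1},
  {"translation": [0.8,0,0],"dr": [0,0,0],"grip": -1},
])

```text
time: 23.4
ee_pos: [0.481, 0.069, 0.0446]
tcp_rot: [[-0.054, 0.999, -0.0], [0.999, 0.054, -0.0], [-0.0, -0.0, -1.0]]
contact_force: [-2.7, -3.7, 0.7]
opening: 0.0331
grasp_force: 80.2
```

Request:
step_arm([
  {"translation": [0.8,0,0],"dr": [0,0,0],"grip": -1},
  {"translation": [0.8,0,0],"dr": [0,0,0],"grip": -1},
  {"translation": [0.5,0,0],"dr": [0,0,0],"grip": -1},
  {"translation": [0,0,0],"dr": [0,0,0],"grip": -1},
])

```text
time: 23.9
ee_pos: [0.4793, 0.1112, 0.0445]
tcp_rot: [[-0.055, 0.998, 0.001], [0.998, 0.055, 0.0], [0.0, 0.001, -1.0]]
contact_force: [-0.5, 1.4, -0.1]
opening: 0.0335
grasp_force: 80.4
```

Request:
step_arm([
  {"translation": [0,0,-0.5],"dr": [0,0,0],"grip": -1},
  {"translation": [0,0,-1],"dr": [0,0,0],"grip": -1},
  {"translation": [0,0,-1],"dr": [0,0,0],"grip": -1},
  {"translation": [0,0,-1],"dr": [0,0,0],"grip": -1},
  {"translation": [0,0,-1],"dr": [0,0,0],"grip": -1},
  {"translation": [-1,0.42,0],"dr": [0,0,0],"grip": -1},
  {"translation": [-1,0.42,0],"dr": [0,0,0],"grip": -1},
  {"translation": [-1,0.42,0],"dr": [0,0,0],"grip": -1},
])

```text
time: 24.9
ee_pos: [0.5077, 0.0509, 0.1351]
tcp_rot: [[-0.053, 0.999, 0.001], [0.999, 0.053, 0.0], [-0.0, 0.001, -1.0]]
contact_force: [-0.1, 0.1, -1.4]
opening: 0.0331
grasp_force: 80.2
```

Request:
step_arm([
  {"translation": [-1,0.42,0],"dr": [0,0,0],"grip": -1},
  {"translation": [-1,0.42,0],"dr": [0,0,0],"grip": -1},
  {"translation": [-1,0.42,0],"dr": [0,0,0],"grip": -1},
  {"translation": [-1,0.42,0],"dr": [0,0,0],"grip": -1},
  {"translation": [-1,0.42,0],"dr": [0,0,0],"grip": -1},
  {"translation": [-1,0.42,0],"dr": [0,0,0],"grip": -1},
  {"translation": [-1,0.42,0],"dr": [0,0,0],"grip": -1},
  {"translation": [-1,0.42,0],"dr": [0,0,0],"grip": -1},
])

```text
time: 25.9
ee_pos: [0.5836, -0.1054, 0.1342]
tcp_rot: [[-0.054, 0.999, -0.0], [0.999, 0.054, 0.0], [0.0, -0.0, -1.0]]
contact_force: [-0.0, 0.1, -1.1]
opening: 0.033
grasp_force: 80.2
```

Request:
step_arm([
  {"translation": [-1,0.42,0],"dr": [0,0,0],"grip": -1},
  {"translation": [-1,0.42,0],"dr": [0,0,0],"grip": -1},
  {"translation": [-0.9,0.42,0],"dr": [0,0,0],"grip": -1},
  {"translation": [-0.8,0.42,0],"dr": [0,0,0],"grip": -1},
  {"translation": [0,0,0],"dr": [0,0,0],"grip": -1},
])

```text
time: 26.52
ee_pos: [0.621, -0.1775, 0.1341]
tcp_rot: [[-0.053, 0.999, 0.0], [0.999, 0.053, -0.0], [-0.0, 0.0, -1.0]]
contact_force: [-0.8, -0.2, -1.4]
opening: 0.0335
grasp_force: 80.3
```

Request:
step_arm([
  {"translation": [0,0,1],"dr": [0,0,0],"grip": -1},
  {"translation": [0,0,1],"dr": [0,0,0],"grip": -1},
  {"translation": [0,0,1],"dr": [0,0,0],"grip": -1},
  {"translation": [0,0,1],"dr": [0,0,0],"grip": -1},
  {"translation": [0,0,0.5],"dr": [0,0,0],"grip": -1},
  {"translation": [0,0,0.4],"dr": [0,0,0],"grip": -1},
  {"translation": [0,0,0],"dr": [0,0,0],"grip": -1},
])

```text
time: 27.4
ee_pos: [0.6205, -0.1762, 0.036]
tcp_rot: [[-0.054, 0.999, -0.0], [0.999, 0.054, 0.0], [0.0, -0.0, -1.0]]
contact_force: [0.2, -0.2, -1.3]
opening: 0.0336
grasp_force: 80.3
```

Request:
step_arm([
  {"translation": [0,0,0],"dr": [0,0,0],"grip": 0.4},
  {"translation": [0,0,0],"dr": [0,0,0],"grip": 0.4},
  {"translation": [0,0,-0.5],"dr": [0,0,0],"grip": 0.4},
  {"translation": [0,0,-1],"dr": [0,0,0],"grip": 0.4},
  {"translation": [0,0,-1],"dr": [0,0,0],"grip": 0.4},
  {"translation": [0,0,-1],"dr": [0,0,0],"grip": 0.4},
  {"translation": [0,0,-1],"dr": [0,0,0],"grip": 0.4},
  {"translation": [0.6,-0.9,0],"dr": [0,0,0],"grip": 0.4},
])

```text
time: 28.4
ee_pos: [0.6032, -0.1658, 0.1288]
tcp_rot: [[-0.053, 0.999, 0.004], [0.999, 0.053, -0.001], [-0.002, 0.004, -1.0]]
contact_force: [0.5, -0.0, -0.3]
opening: 0.0598
grasp_force: 0.0
```

Request:
step_arm([
  {"translation": [0.6,-0.9,0],"dr": [0,0,0],"grip": 0.4},
  {"translation": [0.6,-0.9,0],"dr": [0,0,0],"grip": 0.4},
  {"translation": [0.6,-0.9,0],"dr": [0,0,0],"grip": 0.4},
  {"translation": [0.6,-0.9,0],"dr": [0,0,0],"grip": 0.4},
  {"translation": [0.6,-0.9,0],"dr": [0,0,0],"grip": 0.4},
  {"translation": [0.4,-0.9,0],"dr": [0,0,0],"grip": 0.4},
  {"translation": [0,0,0],"dr": [0,0,0],"grip": 0.4},
  {"translation": [0,0,1],"dr": [0,0,0],"grip": 0.4},
])

```text
time: 29.4
ee_pos: [0.4922, -0.1037, 0.1078]
tcp_rot: [[-0.054, 0.999, 0.004], [0.999, 0.054, -0.001], [-0.001, 0.004, -1.0]]
contact_force: [0.6, -0.1, -0.7]
opening: 0.0595
grasp_force: 0.0
```

Request:
step_arm([
  {"translation": [0,-0.1,1],"dr": [0,0,0],"grip": 0.4},
  {"translation": [0,0,1],"dr": [0,0,0],"grip": 0.4},
  {"translation": [0,0,1],"dr": [0,0,0],"grip": 0.4},
  {"translation": [0,0,0.1],"dr": [0,0,0],"grip": 0.4},
  {"translation": [0,0,0],"dr": [0,0,0],"grip": -1},
  {"translation": [0,0,0],"dr": [0,0,0],"grip": -1},
  {"translation": [0,0,0],"dr": [0,0,0],"grip": -1},
  {"translation": [0,0,0],"dr": [0,0,0],"grip": -1},
])

```text
time: 30.4
ee_pos: [0.4892, -0.1035, 0.0453]
tcp_rot: [[-0.054, 0.999, 0.002], [0.999, 0.054, -0.001], [-0.001, 0.002, -1.0]]
contact_force: [-0.4, -0.5, 6.3]
opening: 0.0334
grasp_force: 80.6
```

Request:
step_arm([
  {"translation": [0.4,0,0],"dr": [0,0,0],"grip": -1},
  {"translation": [0.8,0,0],"dr": [0,0,0],"grip": -1},
  {"translation": [0.8,0,0],"dr": [0,0,0],"grip": -1},
  {"translation": [0.8,0,0],"dr": [0,0,0],"grip": -1},
  {"translation": [0.8,0,0],"dr": [0,0,0],"grip": -1},
  {"translation": [0.8,0,0],"dr": [0,0,0],"grip": -1},
  {"translation": [0.8,0,0],"dr": [0,0,0],"grip": -1},
  {"translation": [0.8,0,0],"dr": [0,0,0],"grip": -1},
])

```text
time: 31.4
ee_pos: [0.4831, 0.0166, 0.0453]
tcp_rot: [[-0.054, 0.999, 0.003], [0.999, 0.054, -0.001], [-0.001, 0.003, -1.0]]
contact_force: [1.6, -7.5, 10.7]
opening: 0.0333
grasp_force: 81.1
```

Request:
step_arm([
  {"translation": [0.8,0,0],"dr": [0,0,0],"grip": -1},
  {"translation": [0.8,0,0],"dr": [0,0,0],"grip": -1},
  {"translation": [0.8,0,0],"dr": [0,0,0],"grip": -1},
  {"translation": [0.8,0,0],"dr": [0,0,0],"grip": -1},
  {"translation": [0.8,0,0],"dr": [0,0,0],"grip": -1},
  {"translation": [0.7,0,0],"dr": [0,0,0],"grip": -1},
  {"translation": [0,0,0],"dr": [0,0,0],"grip": -1},
])

```text
time: 32.28
ee_pos: [0.4778, 0.1116, 0.0453]
tcp_rot: [[-0.054, 0.999, 0.002], [0.999, 0.054, 0.001], [0.001, 0.003, -1.0]]
contact_force: [0.5, 7.0, 8.2]
opening: 0.033
grasp_force: 81.0
```

Request:
step_arm([
  {"translation": [0,0,-0.5],"dr": [0,0,0],"grip": -1},
  {"translation": [0,0,-1],"dr": [0,0,0],"grip": -1},
  {"translation": [0,0,-1],"dr": [0,0,0],"grip": -1},
  {"translation": [0,0,-1],"dr": [0,0,0],"grip": -1},
  {"translation": [0,0,-1],"dr": [0,0,0],"grip": -1},
  {"translation": [-0.9,0.55,0],"dr": [0,0,0],"grip": -1},
  {"translation": [-0.9,0.55,0],"dr": [0,0,0],"grip": -1},
  {"translation": [-0.9,0.55,0],"dr": [0,0,0],"grip": -1},
])

```text
time: 33.28
ee_pos: [0.5132, 0.0572, 0.1342]
tcp_rot: [[-0.054, 0.999, -0.001], [0.999, 0.054, -0.0], [-0.0, -0.001, -1.0]]
contact_force: [1.0, -0.8, -2.7]
opening: 0.0335
grasp_force: 80.0
```

Request:
step_arm([
  {"translation": [-1,0.55,0],"dr": [0,0,0],"grip": -1},
  {"translation": [-1,0.55,0],"dr": [0,0,0],"grip": -1},
  {"translation": [-1,0.55,0],"dr": [0,0,0],"grip": -1},
  {"translation": [-1,0.55,0],"dr": [0,0,0],"grip": -1},
  {"translation": [-1,0.55,0],"dr": [0,0,0],"grip": -1},
  {"translation": [-1,0.55,0],"dr": [0,0,0],"grip": -1},
  {"translation": [-1,0.55,0],"dr": [0,0,0],"grip": -1},
  {"translation": [-0.9,0.55,0],"dr": [0,0,0],"grip": -1},
])

```text
time: 34.28
ee_pos: [0.6098, -0.0961, 0.1342]
tcp_rot: [[-0.054, 0.999, -0.0], [0.999, 0.054, 0.0], [0.0, -0.0, -1.0]]
contact_force: [0.0, 0.1, -2.6]
opening: 0.0332
grasp_force: 80.0
```

Request:
step_arm([
  {"translation": [-0.6,0.45,0],"dr": [0,0,0],"grip": -1},
  {"translation": [0,0,0],"dr": [0,0,0],"grip": -1},
  {"translation": [0,0,1],"dr": [0,0,0],"grip": -1},
  {"translation": [0,0,1],"dr": [0,0,0],"grip": -1},
  {"translation": [0,0,1],"dr": [0,0,0],"grip": -1},
  {"translation": [0,0,1],"dr": [0,0,0],"grip": -1},
  {"translation": [0,0,0.5],"dr": [0,0,0],"grip": -1},
  {"translation": [0,0,0.4],"dr": [0,0,0],"grip": -1},
])

```text
time: 35.28
ee_pos: [0.6189, -0.1062, 0.0357]
tcp_rot: [[-0.054, 0.999, 0.0], [0.999, 0.054, 0.0], [-0.0, 0.0, -1.0]]
contact_force: [-0.8, -1.1, -2.9]
opening: 0.0332
grasp_force: 80.1
```

Request:
step_arm([
  {"translation": [0,0,0],"dr": [0,0,0],"grip": 0.4},
  {"translation": [0,0,0],"dr": [0,0,0],"grip": 0.4},
  {"translation": [0,0,-0.5],"dr": [0,0,0],"grip": 0.4},
  {"translation": [0,0,-1],"dr": [0,0,0],"grip": 0.4},
  {"translation": [0,0,-1],"dr": [0,0,0],"grip": 0.4},
  {"translation": [0,0,-1],"dr": [0,0,0],"grip": 0.4},
  {"translation": [0,0,-1],"dr": [0,0,0],"grip": 0.4},
  {"translation": [-0.4,-0.9,0],"dr": [0,0,0],"grip": 0.4},
])

```text
time: 36.28
ee_pos: [0.6025, -0.1151, 0.1289]
tcp_rot: [[-0.055, 0.998, 0.004], [0.998, 0.055, -0.001], [-0.001, 0.004, -1.0]]
contact_force: [-0.2, 0.1, -0.3]
opening: 0.0599
grasp_force: 0.0
```

Request:
step_arm([
  {"translation": [-0.4,-0.9,0],"dr": [0,0,0],"grip": 0.4},
  {"translation": [-0.4,-0.9,0],"dr": [0,0,0],"grip": 0.4},
  {"translation": [-0.4,-0.9,0],"dr": [0,0,0],"grip": 0.4},
  {"translation": [-0.4,-0.9,0],"dr": [0,0,0],"grip": 0.4},
  {"translation": [-0.4,-0.9,0],"dr": [0,0,0],"grip": 0.4},
  {"translation": [-0.3,-0.9,0],"dr": [0,0,0],"grip": 0.4},
  {"translation": [0,0,0],"dr": [0,0,0],"grip": 0.4},
  {"translation": [0,0,0],"dr": [0,0,0],"grip": 0.4},
])

```text
time: 37.28
ee_pos: [0.4966, -0.1669, 0.1268]
tcp_rot: [[-0.054, 0.999, 0.001], [0.999, 0.054, -0.0], [-0.0, 0.001, -1.0]]
contact_force: [1.0, 1.0, 0.3]
opening: 0.0597
grasp_force: 0.0
```

```bash
python3 - <<'E'
from h import *
d=shot('scene'); im=d['image'][:,:,::-1]; s=manip.get_state(); print(s['ee_pos'])
cv2.imwrite('pics/s6.png',cv2.resize(im[110:270,110:330],None,fx=3.6,fy=3.6,interpolation=cv2.INTER_CUBIC))
E
```

```text
[ 0.49658991 -0.16676159  0.12665938]
```

View pics/s6.png

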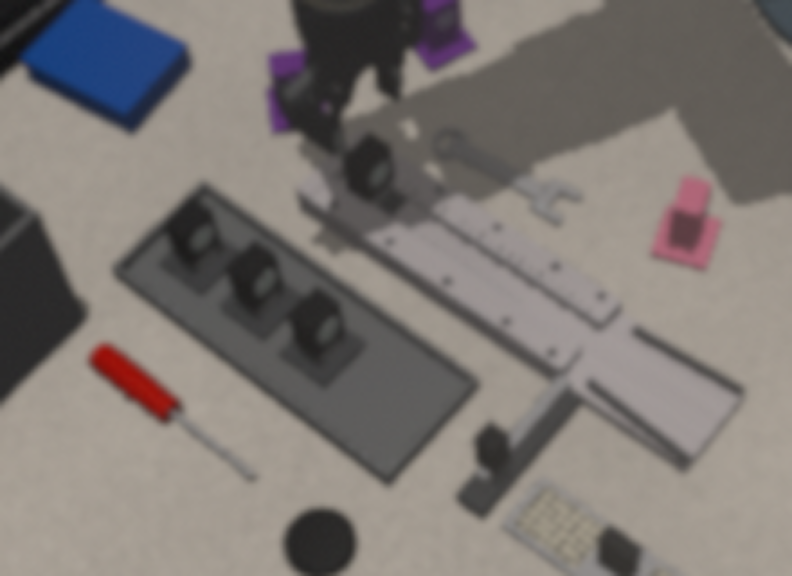

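Three carriers stand in the tray at crop px (195,240), (255,280) and (318,330). The last is in the slot at (370,170).

Request:
step_arm([
  {"translation": [0,-0.1,1],"dr": [0,0,0],"grip": 0.4},
  {"translation": [0,0,1],"dr": [0,0,0],"grip": 0.4},
  {"translation": [0,0,1],"dr": [0,0,0],"grip": 0.4},
  {"translation": [0,0,1],"dr": [0,0,0],"grip": 0.4},
  {"translation": [0,0,0],"dr": [0,0,0],"grip": -1},
  {"translation": [0,0,0],"dr": [0,0,0],"grip": -1},
  {"translation": [0,0,0],"dr": [0,0,0],"grip": -1},
  {"translation": [0,0,0],"dr": [0,0,0],"grip": -1},
])

```text
time: 38.33
ee_pos: [0.4936, -0.1668, 0.0466]
tcp_rot: [[-0.054, 0.999, -0.001], [0.999, 0.054, 0.0], [0.0, -0.001, -1.0]]
contact_force: [-4.9, 1.0, -0.8]
opening: 0.0329
grasp_force: 79.9
```

Request:
step_arm([
  {"translation": [0.4,0,0],"dr": [0,0,0],"grip": -1},
  {"translation": [0.8,0,0],"dr": [0,0,0],"grip": -1},
  {"translation": [0.8,0,0],"dr": [0,0,0],"grip": -1},
  {"translation": [0.8,0,0],"dr": [0,0,0],"grip": -1},
  {"translation": [0.8,0,0],"dr": [0,0,0],"grip": -1},
  {"translation": [0.8,0,0],"dr": [0,0,0],"grip": -1},
  {"translation": [0.8,0,0],"dr": [0,0,0],"grip": -1},
  {"translation": [0.8,0,0],"dr": [0,0,0],"grip": -1},
])

```text
time: 39.33
ee_pos: [0.4873, -0.0472, 0.0465]
tcp_rot: [[-0.054, 0.999, -0.0], [0.999, 0.054, -0.001], [-0.001, -0.0, -1.0]]
contact_force: [-4.4, -4.4, -0.4]
opening: 0.0329
grasp_force: 80.4
```

Request:
step_arm([
  {"translation": [0.9,0,0],"dr": [0,0,0],"grip": -1},
  {"translation": [0.9,0,0],"dr": [0,0,0],"grip": -1},
  {"translation": [0.9,0,0],"dr": [0,0,0],"grip": -1},
  {"translation": [0.9,0,0],"dr": [0,0,0],"grip": -1},
  {"translation": [0.9,0,0],"dr": [0,0,0],"grip": -1},
  {"translation": [0.9,0,0],"dr": [0,0,0],"grip": -1},
  {"translation": [0.9,0,0],"dr": [0,0,0],"grip": -1},
  {"translation": [0.9,0,0],"dr": [0,0,0],"grip": -1},
])

```text
time: 40.33
ee_pos: [0.4796, 0.0969, 0.0465]
tcp_rot: [[-0.054, 0.999, -0.0], [0.999, 0.054, -0.0], [-0.0, -0.0, -1.0]]
contact_force: [-3.0, -3.2, -2.1]
opening: 0.0332
grasp_force: 80.5
```

Request:
step_arm([
  {"translation": [0.7,0,0],"dr": [0,0,0],"grip": -1},
  {"translation": [0,0,0],"dr": [0,0,0],"grip": -1},
])

```text
time: 40.58
ee_pos: [0.4793, 0.1115, 0.0465]
tcp_rot: [[-0.055, 0.998, 0.001], [0.998, 0.055, 0.001], [0.0, 0.001, -1.0]]
contact_force: [-2.2, 2.3, -0.5]
opening: 0.0332
grasp_force: 80.6
```

Request:
step_arm([
  {"translation": [0,0,-0.5],"dr": [0,0,0],"grip": -1},
  {"translation": [0,0,-1],"dr": [0,0,0],"grip": -1},
  {"translation": [0,0,-1],"dr": [0,0,0],"grip": -1},
  {"translation": [0,0,-1],"dr": [0,0,0],"grip": -1},
  {"translation": [0,0,-1],"dr": [0,0,0],"grip": -1},
  {"translation": [-1,0.8,0],"dr": [0,0,0],"grip": -1},
  {"translation": [-1,0.8,0],"dr": [0,0,0],"grip": -1},
  {"translation": [-1,0.8,0],"dr": [0,0,0],"grip": -1},
])

```text
time: 41.58
ee_pos: [0.531, 0.052, 0.1372]
tcp_rot: [[-0.053, 0.999, 0.001], [0.999, 0.053, -0.0], [-0.0, 0.001, -1.0]]
contact_force: [0.9, 0.2, -3.0]
opening: 0.0331
grasp_force: 80.4
```

Request:
step_arm([
  {"translation": [-1,0.8,0],"dr": [0,0,0],"grip": -1},
  {"translation": [-1,0.8,0],"dr": [0,0,0],"grip": -1},
  {"translation": [-1,0.8,0],"dr": [0,0,0],"grip": -1},
  {"translation": [-1,0.8,0],"dr": [0,0,0],"grip": -1},
  {"translation": [-0.7,0.9,0],"dr": [0,0,0],"grip": -1},
  {"translation": [0,0,0],"dr": [0,0,0],"grip": -1},
])

```text
time: 42.32
ee_pos: [0.6179, -0.0377, 0.1368]
tcp_rot: [[-0.052, 0.999, 0.001], [0.999, 0.052, -0.0], [-0.0, 0.001, -1.0]]
contact_force: [-0.2, -0.0, -3.4]
opening: 0.0332
grasp_force: 80.4
```

Request:
step_arm([
  {"translation": [0,0,1],"dr": [0,0,0],"grip": -1},
  {"translation": [0,0,1],"dr": [0,0,0],"grip": -1},
  {"translation": [0,0,1],"dr": [0,0,0],"grip": -1},
  {"translation": [0,0,1],"dr": [0,0,0],"grip": -1},
  {"translation": [0,0,0.5],"dr": [0,0,0],"grip": -1},
  {"translation": [0,0,0.4],"dr": [0,0,0],"grip": -1},
  {"translation": [0,0,0],"dr": [0,0,0],"grip": -1},
])

```text
time: 43.2
ee_pos: [0.6169, -0.0362, 0.038]
tcp_rot: [[-0.054, 0.999, -0.0], [0.999, 0.054, 0.0], [0.0, -0.0, -1.0]]
contact_force: [0.0, -0.6, -2.1]
opening: 0.033
grasp_force: 80.5
```

```bash
python3 - <<'E'
from h import *
d=shot('scene'); im=d['image'][:,:,::-1]; s=manip.get_state(); print(s['ee_pos'])
# plate tab top
hsv=cv2.cvtColor(im,cv2.COLOR_BGR2HSV); m=(hsv[:,:,2]<60).astype(np.uint8)
n,l,st,ce=cv2.connectedComponentsWithStats(m[235:310,235:330])
for i in range(1,n):
    if st[i][4]>15: print(st[i],ce[i]+[235,235],cast(d,[ce[i]+[235,235]],.03)[0].round(4))
cv2.imwrite('pics/s7.png',cv2.resize(im[190:310,200:340],None,fx=5,fy=5,interpolation=cv2.INTER_CUBIC))
d=shot('top'); im=d['image'][:,:,::-1]; hsv=cv2.cvtColor(im,cv2.COLOR_BGR2HSV)
b=im.astype(int); m=((b[:,:,1]>b[:,:,2])&(hsv[:,:,2]>110)).astype(np.uint8)
n,l,st,ce=cv2.connectedComponentsWithStats(m)
for i in range(1,n):
    if st[i][4]>60 and 140<ce[i][0]<250 and 100<ce[i][1]<185: print('field',st[i],cast(d,[ce[i]],.007)[0].round(4))
E
```

```text
[ 0.61718725 -0.03622506  0.03846504]
[ 8  0  8  7 39] [247.02564103 237.15384615] [0.6095 0.0654 0.03  ]
[43 26  7  9 36] [280.91666667 264.88888889] [0.6115 0.1857 0.03  ]
field [207 153  16  11 129] [0.6126 0.134  0.007 ]
field [176 156  15  11 121] [0.6065 0.2411 0.007 ]
```

View pics/s7.png

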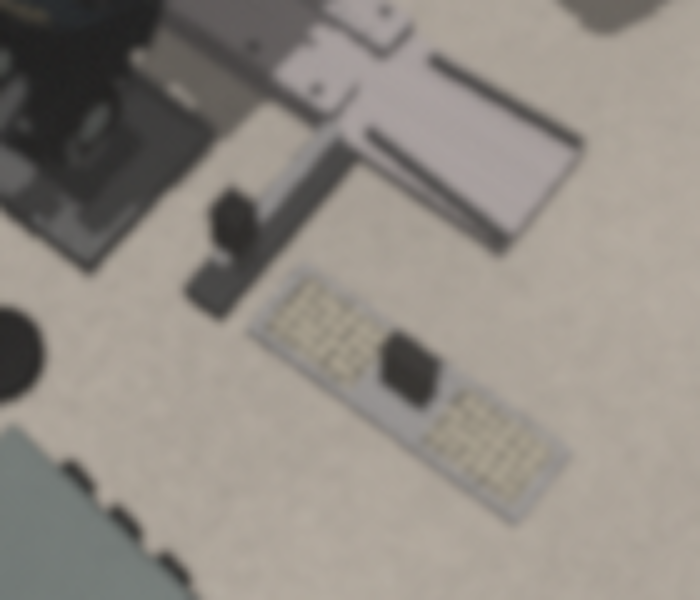

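All fields are visible and the plate has not moved: centre about (0.6096, 0.1876), parallel to the rail (tab at crop px (410,370)). I'll release the last carrier and go to the plate.

Request:
step_arm([
  {"translation": [0,0,0],"dr": [0,0,0],"grip": 0.4},
  {"translation": [0,0,0],"dr": [0,0,0],"grip": 0.4},
  {"translation": [0,0,-0.5],"dr": [0,0,0],"grip": 0.4},
  {"translation": [0,0,-1],"dr": [0,0,0],"grip": 0.4},
  {"translation": [0,0,-1],"dr": [0,0,0],"grip": 0.4},
  {"translation": [0,0,-1],"dr": [0,0,0],"grip": 0.4},
  {"translation": [0,0,-1],"dr": [0,0,0],"grip": 0.4},
  {"translation": [1,0,0],"dr": [0,0,0],"grip": 0.4},
])

```text
time: 44.3
ee_pos: [0.6169, -0.0165, 0.1306]
tcp_rot: [[-0.052, 0.999, 0.004], [0.999, 0.052, -0.0], [-0.001, 0.004, -1.0]]
contact_force: [0.6, -0.3, 0.2]
opening: 0.0596
grasp_force: 0.0
```

Request:
step_arm([
  {"translation": [1,0,0],"dr": [0,0,0],"grip": 0.4},
  {"translation": [1,0,0],"dr": [0,0,0],"grip": 0.4},
  {"translation": [1,0,0],"dr": [0,0,0],"grip": 0.4},
  {"translation": [1,0,0],"dr": [0,0,0],"grip": 0.4},
  {"translation": [1,0,0],"dr": [0,0,0],"grip": 0.4},
  {"translation": [1,0,0],"dr": [0,0,0],"grip": 0.4},
  {"translation": [1,0,0],"dr": [0,0,0],"grip": 0.4},
  {"translation": [1,0.1,0],"dr": [0,0,0],"grip": 0.4},
])

```text
time: 45.3
ee_pos: [0.6093, 0.145, 0.1283]
tcp_rot: [[-0.054, 0.999, -0.0], [0.999, 0.054, -0.0], [-0.0, -0.0, -1.0]]
contact_force: [0.1, 0.2, 0.2]
opening: 0.0595
grasp_force: 0.0
```

Request:
step_arm([
  {"translation": [1,0.1,0],"dr": [0,0,0],"grip": 0.4},
  {"translation": [1,0,0],"dr": [0,0,0],"grip": 0.4},
  {"translation": [0.2,0,0],"dr": [0,0,0],"grip": 0.4},
  {"translation": [0,0,0],"dr": [0,0,0],"grip": 0.4},
])

```text
time: 45.8
ee_pos: [0.6089, 0.1878, 0.1282]
tcp_rot: [[-0.054, 0.999, -0.0], [0.999, 0.054, -0.0], [-0.0, -0.0, -1.0]]
contact_force: [0.4, 0.1, -0.6]
opening: 0.0598
grasp_force: 0.0
```

```bash
python3 - <<'E'
from h import *
d=shot('scene'); im=d['image'][:,:,::-1]; s=manip.get_state(); print(s['ee_pos'])
b=im.astype(int); print(proj(d,[[.6096,.1876,.057],[.6096,.1876,.007]]))
cv2.imwrite('pics/s8.png',cv2.resize(im[160:310,150:330],None,fx=4,fy=4,interpolation=cv2.INTER_CUBIC))
E
```

```text
[0.60894861 0.18735617 0.12824361]
[[282.39455939 260.92389892]
 [281.54117057 267.99350954]]
```

View pics/s8.png

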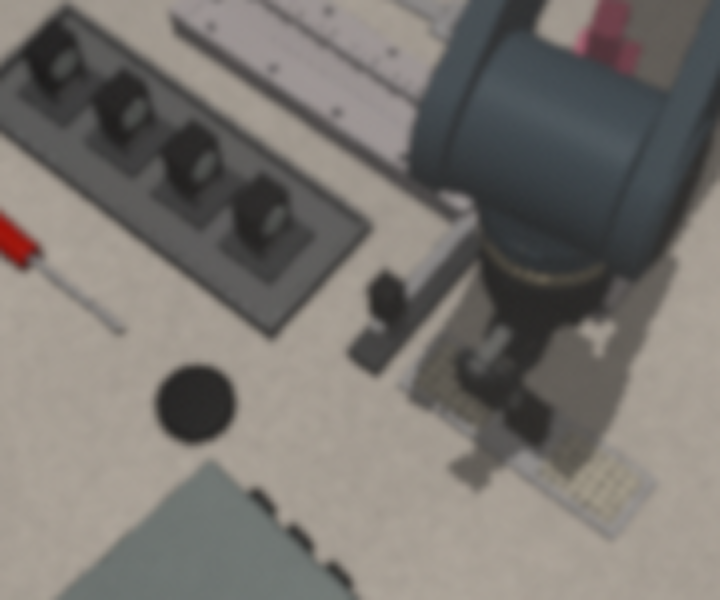

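All four carriers stand in the tray, and the plate's tab at crop px (525,415) is still where measured. I'll grip it.

Request:
step_arm([
  {"translation": [0,0,1],"dr": [0,0,0],"grip": 0.4},
  {"translation": [0,0,1],"dr": [0,0,0],"grip": 0.4},
  {"translation": [0,0,1],"dr": [0,0,0],"grip": 0.4},
  {"translation": [0,0,1],"dr": [0,0,0],"grip": 0.4},
  {"translation": [0,0,0.9],"dr": [0,0,0],"grip": 0.4},
  {"translation": [0,0,0],"dr": [0,0,0],"grip": -1},
  {"translation": [0,0,0],"dr": [0,0,0],"grip": -1},
  {"translation": [0,0,0],"dr": [0,0,0],"grip": -1},
], force=80)

```text
time: 46.85
ee_pos: [0.6092, 0.1878, 0.0311]
tcp_rot: [[-0.054, 0.999, 0.001], [0.999, 0.054, 0.0], [0.0, 0.001, -1.0]]
contact_force: [-0.7, -1.0, 1.2]
opening: 0.0125
grasp_force: 80.5
```

Request:
step_arm([
  {"translation": [0,0,0],"dr": [0,0,0],"grip": -1},
  {"translation": [0,0,0],"dr": [0,0,0],"grip": -1},
  {"translation": [0,0,-0.5],"dr": [0,0,0],"grip": -1},
  {"translation": [0,0,0],"dr": [0,0,0],"grip": -1},
])

```text
time: 47.35
ee_pos: [0.6094, 0.1878, 0.0411]
tcp_rot: [[-0.054, 0.999, 0.001], [0.999, 0.054, 0.0], [0.0, 0.001, -1.0]]
contact_force: [0.4, 0.5, -3.2]
opening: 0.0126
grasp_force: 79.7
```

Request:
step_arm([
  {"translation": [0,0,-1],"dr": [0,0,0],"grip": -1},
  {"translation": [0.5,0,-1],"dr": [0,0,0],"grip": -1},
  {"translation": [1,0,0],"dr": [0,0,0],"grip": -1},
  {"translation": [0,-0.9,0],"dr": [0,0,0],"grip": -1},
  {"translation": [0,-0.9,0],"dr": [0,0,0],"grip": -1},
  {"translation": [0,-0.9,0],"dr": [0,0,0],"grip": -1},
  {"translation": [0,-0.9,0],"dr": [0,0,0],"grip": -1},
  {"translation": [0,-0.9,0],"dr": [0,0,0],"grip": -1},
])

```text
time: 48.35
ee_pos: [0.5165, 0.2135, 0.0799]
tcp_rot: [[-0.054, 0.999, -0.001], [0.999, 0.054, -0.0], [-0.0, -0.001, -1.0]]
contact_force: [0.2, -0.3, -4.1]
opening: 0.0127
grasp_force: 79.7
```

Request:
step_arm([
  {"translation": [0,-0.9,0],"dr": [0,0,0],"grip": -1},
  {"translation": [0,-0.9,0],"dr": [0,0,0],"grip": -1},
  {"translation": [0,-0.4,0],"dr": [0,0,0],"grip": -1},
  {"translation": [0,0,0],"dr": [0,0,0],"grip": -1},
])

```text
time: 48.85
ee_pos: [0.4734, 0.2109, 0.0803]
tcp_rot: [[-0.054, 0.999, 0.0], [0.999, 0.054, 0.0], [0.0, 0.0, -1.0]]
contact_force: [0.6, 1.1, -3.7]
opening: 0.0128
grasp_force: 79.7
```

```bash
python3 - <<'E'
from h import *
d=shot('scene'); im=d['image'][:,:,::-1]; s=manip.get_state(); print(s['ee_pos'],s['opening'])
cv2.imwrite('pics/s9.png',cv2.resize(im[140:290,210:390],None,fx=4,fy=4,interpolation=cv2.INTER_CUBIC))
E
```

```text
[0.47396207 0.21080096 0.08035675] 0.01259408771975809
```

View pics/s9.png

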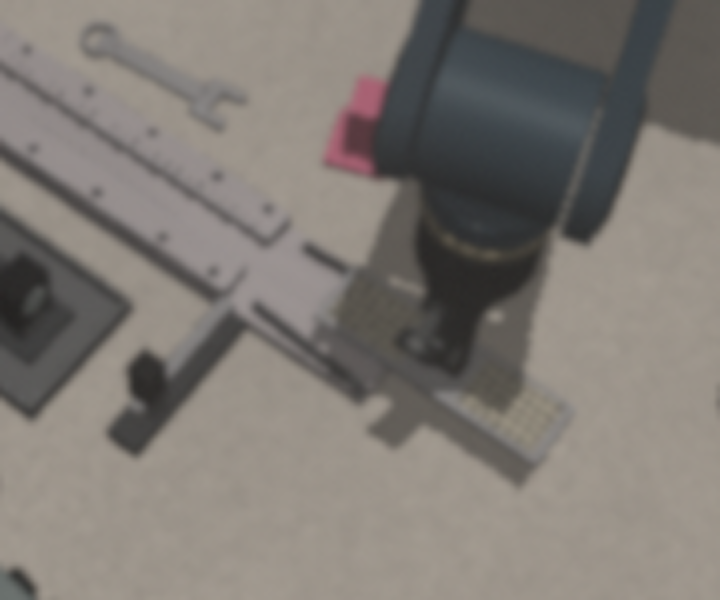

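The plate hangs over the bay in line with the slot, nose at crop px (330,325) between the guides. I'll lower it and start feeding it in.

Request:
step_arm([
  {"translation": [0,0,0.8],"dr": [0,0,0],"grip": -1},
  {"translation": [0,0,0.8],"dr": [0,0,0],"grip": -1},
  {"translation": [0,0,0],"dr": [0,0,0],"grip": -1},
  {"translation": [-0.7,0,0],"dr": [0,0,0],"grip": -1},
  {"translation": [-0.7,0,0],"dr": [0,0,0],"grip": -1},
  {"translation": [-0.7,0,0],"dr": [0,0,0],"grip": -1},
  {"translation": [-0.5,0,0],"dr": [0,0,0],"grip": -1},
])

```text
time: 49.78
ee_pos: [0.4762, 0.1573, 0.0483]
tcp_rot: [[-0.053, 0.999, -0.0], [0.999, 0.053, 0.0], [0.0, -0.0, -1.0]]
contact_force: [-1.8, 1.2, -3.4]
opening: 0.0127
grasp_force: 79.7
```

Request:
step_arm([
  {"translation": [-0.5,0,0],"dr": [0,0,0],"grip": -1},
  {"translation": [-0.5,0,0],"dr": [0,0,0],"grip": -1},
  {"translation": [-0.5,0,0],"dr": [0,0,0],"grip": -1},
])

```text
time: 50.15
ee_pos: [0.4777, 0.128, 0.0482]
tcp_rot: [[-0.054, 0.999, -0.001], [0.999, 0.054, 0.0], [0.0, -0.001, -1.0]]
contact_force: [-3.5, 1.5, -2.9]
opening: 0.0128
grasp_force: 79.7
```

Request:
step_arm([
  {"translation": [-0.4,-0.05,0.05],"dr": [0,0,0],"grip": -1},
  {"translation": [-0.6,0,0],"dr": [0,0,0],"grip": -1},
  {"translation": [-0.7,0,0],"dr": [0,0,0],"grip": -1},
  {"translation": [-0.7,0,0],"dr": [0,0,0],"grip": -1},
  {"translation": [-0.7,0,0],"dr": [0,0,0],"grip": -1},
])

```text
time: 50.78
ee_pos: [0.4804, 0.0655, 0.0473]
tcp_rot: [[-0.054, 0.999, 0.0], [0.999, 0.054, -0.0], [-0.0, 0.0, -1.0]]
contact_force: [-0.8, -0.4, -3.2]
opening: 0.0126
grasp_force: 79.8
```

Request:
step_arm([
  {"translation": [-0.7,0,0],"dr": [0,0,0],"grip": -1},
  {"translation": [-0.7,0,0],"dr": [0,0,0],"grip": -1},
  {"translation": [-0.7,0,0],"dr": [0,0,0],"grip": -1},
  {"translation": [-0.7,0,0],"dr": [0,0,0],"grip": -1},
  {"translation": [-0.7,0,0],"dr": [0,0,0],"grip": -1},
  {"translation": [-0.7,0,0],"dr": [0,0,0],"grip": -1},
  {"translation": [-0.7,0,0],"dr": [0,0,0],"grip": -1},
])

```text
time: 51.65
ee_pos: [0.4856, -0.0322, 0.0473]
tcp_rot: [[-0.054, 0.999, 0.0], [0.999, 0.054, -0.0], [-0.0, 0.0, -1.0]]
contact_force: [-0.4, -0.1, -2.9]
opening: 0.0126
grasp_force: 79.8
```

Request:
step_arm([
  {"translation": [-0.7,0,0],"dr": [0,0,0],"grip": -1},
  {"translation": [-0.7,0,0],"dr": [0,0,0],"grip": -1},
  {"translation": [-0.7,0,0],"dr": [0,0,0],"grip": -1},
  {"translation": [-0.7,0,0],"dr": [0,0,0],"grip": -1},
  {"translation": [-0.5,0,0],"dr": [0,0,0],"grip": -1},
  {"translation": [-0.4,0,0],"dr": [0,0,0],"grip": -1},
  {"translation": [0,0,0],"dr": [0,0,0],"grip": -1},
])

```text
time: 52.52
ee_pos: [0.4896, -0.1056, 0.0473]
tcp_rot: [[-0.053, 0.999, 0.0], [0.999, 0.053, -0.0], [-0.0, 0.0, -1.0]]
contact_force: [-0.2, 0.2, -4.4]
opening: 0.0128
grasp_force: 79.8
```

Request:
step_arm([
  {"translation": [-0.15,0,0],"dr": [0,0,0],"grip": -1},
  {"translation": [-0.1,0,0],"dr": [0,0,0],"grip": -1},
  {"translation": [-0.1,0,0],"dr": [0,0,0],"grip": -1},
])

```text
time: 52.9
ee_pos: [0.4899, -0.1121, 0.0473]
tcp_rot: [[-0.054, 0.999, 0.0], [0.999, 0.054, -0.0], [-0.0, 0.0, -1.0]]
contact_force: [0.4, 0.1, -2.0]
opening: 0.0127
grasp_force: 79.8
```

Request:
step_arm([
  {"translation": [-0.1,0,0],"dr": [0,0,0],"grip": -1},
  {"translation": [0,0,0],"dr": [0,0,0],"grip": -1},
])

```text
time: 53.15
ee_pos: [0.49, -0.1141, 0.0473]
tcp_rot: [[-0.054, 0.999, -0.0], [0.999, 0.054, 0.0], [0.0, -0.0, -1.0]]
contact_force: [0.2, 1.7, -1.9]
opening: 0.0131
grasp_force: 79.9
```

Request:
step_arm([
  {"translation": [-0.1,0,0],"dr": [0,0,0],"grip": -1},
  {"translation": [-0.1,0,0],"dr": [0,0,0],"grip": -1},
  {"translation": [0,0,0],"dr": [0,0,0],"grip": -1},
])

```text
time: 53.52
ee_pos: [0.4898, -0.1145, 0.0477]
tcp_rot: [[-0.053, 0.999, -0.002], [0.999, 0.053, 0.005], [0.005, -0.001, -1.0]]
contact_force: [0.7, 34.6, 12.7]
opening: 0.0125
grasp_force: 82.1
```

Request:
step_arm([
  {"translation": [-0.1,0,0],"dr": [0,0,0],"grip": -1},
  {"translation": [0,0,0],"dr": [0,0,0],"grip": -1},
])

```text
time: 53.78
ee_pos: [0.4897, -0.1146, 0.0477]
tcp_rot: [[-0.053, 0.999, -0.002], [0.999, 0.053, 0.008], [0.008, -0.002, -1.0]]
contact_force: [1.8, 52.8, 16.8]
opening: 0.0124
grasp_force: 82.6
```

Firm contact at rail x of about -0.037 to -0.040, so the nose is home. I'll relax the push and release.

Request:
step_arm([
  {"translation": [0.2,0,0],"dr": [0,0,0],"grip": -1},
  {"translation": [0.05,0,0.03],"dr": [0,0,0],"grip": -1},
  {"translation": [0,0,0],"dr": [0,0,0],"grip": 0},
  {"translation": [0,0,0],"dr": [0,0,0],"grip": 0},
  {"translation": [0,0,-0.5],"dr": [0,0,0],"grip": 0.2},
  {"translation": [0,0,-1],"dr": [0,0,0],"grip": 0.2},
  {"translation": [0,0,-1],"dr": [0,0,0],"grip": 0.2},
  {"translation": [0,0,-1],"dr": [0,0,0],"grip": 0.2},
])

```text
time: 54.78
ee_pos: [0.4902, -0.1154, 0.1181]
tcp_rot: [[-0.054, 0.999, 0.001], [0.999, 0.054, -0.0], [-0.0, 0.001, -1.0]]
contact_force: [-1.0, -0.3, 0.0]
opening: 0.0513
grasp_force: 0.0
```

Request:
step_arm([
  {"translation": [1,0.75,-0.1],"dr": [0,0,0],"grip": 0.3},
  {"translation": [1,0.75,0],"dr": [0,0,0],"grip": 0.3},
  {"translation": [1,0.75,0],"dr": [0,0,0],"grip": 0.3},
  {"translation": [1,0.75,0],"dr": [0,0,0],"grip": 0.3},
  {"translation": [1,0.75,0],"dr": [0,0,0],"grip": 0.3},
  {"translation": [1,0.75,0],"dr": [0,0,0],"grip": 0.3},
  {"translation": [1,0.75,0],"dr": [0,0,0],"grip": 0.3},
  {"translation": [1,0.75,0],"dr": [0,0,0],"grip": 0.3},
])

```text
time: 55.78
ee_pos: [0.6018, 0.0516, 0.1195]
tcp_rot: [[-0.054, 0.999, 0.001], [0.999, 0.054, -0.0], [-0.0, 0.001, -1.0]]
contact_force: [-0.1, -0.2, -0.9]
opening: 0.0557
grasp_force: 0.0
```

Request:
step_arm([
  {"translation": [0.75,0.7,0],"dr": [0,0,0],"grip": 0.3},
  {"translation": [0,0,0],"dr": [0,0,0],"grip": 0.3},
  {"translation": [0,0,0],"dr": [0,0,0],"grip": 0.3},
])

```text
time: 56.15
ee_pos: [0.6141, 0.0662, 0.1189]
tcp_rot: [[-0.054, 0.999, -0.0], [0.999, 0.054, -0.0], [-0.0, -0.0, -1.0]]
contact_force: [0.3, -0.6, -0.2]
opening: 0.0555
grasp_force: 0.0
```

```bash
python3 - <<'E'
from h import *
d=shot('scene'); im=d['image'][:,:,::-1]; s=manip.get_state(); print(s['ee_pos'],s['opening'])
cv2.imwrite('pics/s10.png',cv2.resize(im[120:270,130:330],None,fx=4,fy=4,interpolation=cv2.INTER_CUBIC))
print(proj(d,[[.490,-.115,.072]]))
E
```

```text
[0.61403957 0.06614511 0.11890486] 0.05536870749674088
[[227.110768   164.30688342]]
```

View pics/s10.png

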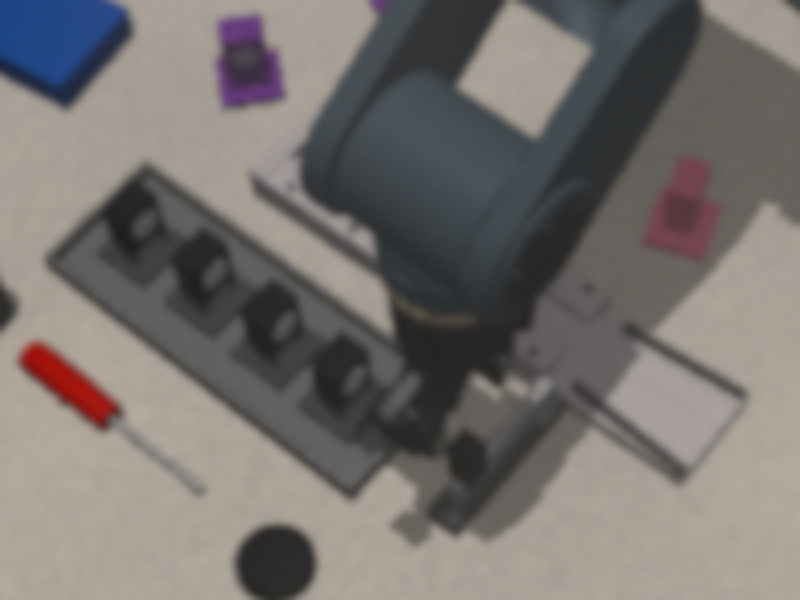

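All four carriers stand in the tray, the plate no longer lies in the bay, and the keeper post is under the fingers at crop px (467,455). I'll grip it and push it shut.

Request:
step_arm([
  {"translation": [0,0,0.9],"dr": [0,0,0],"grip": 0.3},
  {"translation": [0,0,0.9],"dr": [0,0,0],"grip": 0.3},
  {"translation": [0,0,0.9],"dr": [0,0,0],"grip": 0.3},
  {"translation": [0,0,0.6],"dr": [0,0,0],"grip": 0.3},
  {"translation": [0,0,0],"dr": [0,0,0],"grip": -1},
  {"translation": [0,0,0],"dr": [0,0,0],"grip": -1},
  {"translation": [0,0,0],"dr": [0,0,0],"grip": -1},
  {"translation": [0,0,0],"dr": [0,0,0],"grip": -1},
], force=40)

```text
time: 57.2
ee_pos: [0.6144, 0.0668, 0.0532]
tcp_rot: [[-0.054, 0.999, 0.0], [0.999, 0.054, -0.0], [-0.0, 0.0, -1.0]]
contact_force: [-4.1, -0.8, 4.5]
opening: 0.019
grasp_force: 41.9
```

Request:
step_arm([
  {"translation": [0,-0.5,0],"dr": [0,0,0],"grip": -1},
  {"translation": [0,-0.6,0],"dr": [0,0,0],"grip": -1},
  {"translation": [0,-0.6,0],"dr": [0,0,0],"grip": -1},
  {"translation": [0,-0.6,0],"dr": [0,0,0],"grip": -1},
  {"translation": [0,-0.5,0],"dr": [0,0,0],"grip": -1},
  {"translation": [0,-0.2,0],"dr": [0,0,0],"grip": -1},
  {"translation": [0,0,0],"dr": [0,0,0],"grip": -1},
])

```text
time: 58.08
ee_pos: [0.5537, 0.0636, 0.0531]
tcp_rot: [[-0.054, 0.999, -0.0], [0.999, 0.054, 0.0], [0.0, -0.0, -1.0]]
contact_force: [-1.5, 1.7, 7.6]
opening: 0.0192
grasp_force: 42.5
```

Request:
step_arm([
  {"translation": [0,-0.1,0],"dr": [0,0,0],"grip": -1},
  {"translation": [0,-0.1,0],"dr": [0,0,0],"grip": -1},
  {"translation": [0,0,0],"dr": [0,0,0],"grip": -1},
])

```text
time: 58.45
ee_pos: [0.5501, 0.0634, 0.0531]
tcp_rot: [[-0.054, 0.999, 0.001], [0.999, 0.054, 0.0], [0.0, 0.001, -1.0]]
contact_force: [0.1, 1.9, 7.0]
opening: 0.0194
grasp_force: 42.4
```

Request:
step_arm([
  {"translation": [0,-0.1,0],"dr": [0,0,0],"grip": -1},
  {"translation": [0,-0.1,0],"dr": [0,0,0],"grip": -1},
  {"translation": [0,0,0],"dr": [0,0,0],"grip": -1},
])

```text
time: 58.82
ee_pos: [0.5492, 0.0633, 0.0534]
tcp_rot: [[-0.054, 0.999, 0.008], [0.999, 0.054, 0.001], [0.0, 0.008, -1.0]]
contact_force: [18.2, 2.8, -6.7]
opening: 0.0194
grasp_force: 41.0
```

The keeper is against its stop after 65 mm of travel. I'll release, withdraw and check.

Request:
step_arm([
  {"translation": [0,0.05,0],"dr": [0,0,0],"grip": -1},
  {"translation": [0,0,0],"dr": [0,0,0],"grip": 0.2},
  {"translation": [0,0,0],"dr": [0,0,0],"grip": 0.2},
  {"translation": [0,0,-0.5],"dr": [0,0,0],"grip": 0.3},
  {"translation": [0,0,-1],"dr": [0,0,0],"grip": 0.3},
  {"translation": [0,0,-1],"dr": [0,0,0],"grip": 0.3},
  {"translation": [0,0,-1],"dr": [0,0,0],"grip": 0.3},
  {"translation": [0,0,-1],"dr": [0,0,0],"grip": 0.3},
])

```text
time: 59.82
ee_pos: [0.5473, 0.0632, 0.1439]
tcp_rot: [[-0.054, 0.999, 0.0], [0.999, 0.054, -0.0], [-0.0, 0.0, -1.0]]
contact_force: [0.0, -0.7, 0.2]
opening: 0.0559
grasp_force: 0.0
```

Request:
step_arm([
  {"translation": [1,0,-1],"dr": [0,0,0],"grip": 0.3},
  {"translation": [1,0,-1],"dr": [0,0,0],"grip": 0.3},
  {"translation": [1,0,0],"dr": [0,0,0],"grip": 0.3},
  {"translation": [1,0,0],"dr": [0,0,0],"grip": 0.3},
  {"translation": [1,0,0],"dr": [0,0,0],"grip": 0.3},
  {"translation": [1,0,0],"dr": [0,0,0],"grip": 0.3},
  {"translation": [1,0,0],"dr": [0,0,0],"grip": 0.3},
  {"translation": [0,0,0],"dr": [0,0,0],"grip": 0.3},
])

```text
time: 60.82
ee_pos: [0.5398, 0.2045, 0.1825]
tcp_rot: [[-0.056, 0.998, -0.0], [0.998, 0.056, 0.0], [0.0, -0.0, -1.0]]
contact_force: [-1.2, -0.2, -0.3]
opening: 0.0557
grasp_force: 0.0
```

```bash
python3 - <<'E'
from h import *
d=shot('scene'); im=d['image'][:,:,::-1]; s=manip.get_state(); print(s['ee_pos'],s['contact_force'])
cv2.imwrite('pics/s11.png',cv2.resize(im[120:270,130:330],None,fx=4,fy=4,interpolation=cv2.INTER_CUBIC))
o=np.array([.488,-.0785]);ex=np.array([-.053,.9986]);ey=np.array([-.9986,-.053])
P=lambda x,y,z:[*(o+x*ex+y*ey),z]
print((proj(d,[P(-.04,0,.072),P(.1385,-.07,.0825)])-[130,120])*4)
E
```

```text
[0.53987551 0.20365046 0.18250277] [ 0.05386778 -1.27771266 -0.35655419]
[[384.78718152 174.7108948 ]
 [523.21117356 372.30799753]]
```

View pics/s11.png

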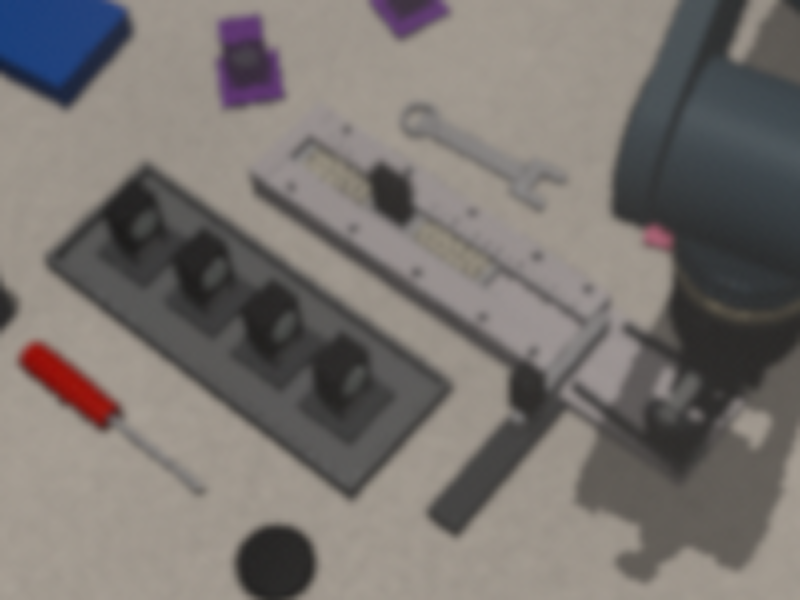

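The picture agrees with the goal: the tab top is at about (388,180) px against an expected (385,175), and the keeper post is at about (525,375) against (523,372). All four carriers stand upright in the tray and the arm is clear. I'll hand it in.

```bash
python3 -c "
from rig import manip
print(manip.finish_job())"
```

```text
the job is handed in; nothing more can be done
None
```

I handed the job in at about 61 s: all four carriers stand upright in the tray, the plate is home in the slot and the keeper is shut, as checked in the last camera view; no verdict was returned.

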